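# Turn a dial gauge head out of its foam tray

### The job

The dial gauge head lies face down in its tight foam cutout, with its steel tongue hooked under the orange bar. Lift its yellow-tab end a little first, draw the tongue out from under the bar without levering hard against it, then take the gauge out, turn it over and lay it dial up and flat near the middle of the green mat. Set it down gently without letting it fall, and leave the other things where they are.

Things in the scene. Friction and masses are not known exactly. Their poses are not given: they have to be found in the camera images.
- gauge_center (a point): Centre (half-way up) of the grey gauge head, a block 84 long (its x) x 44 wide (y) x 28 mm thick (z), about 0.35 kg. Its z points from the round yellow dial face to the plain back: up while it lies face down (at the start), down once it lies dial up. Yellow tab on the +x end, steel tongue on the -x end, a round red knob on each long side.
- gauge_tab (a point): Centre of the yellow tab, 18 long x 26 wide x 12 mm thick, level with the gauge's back; 51 mm from the gauge's centre along its x, 8 mm towards the back. Its two sides (26 mm apart, along y) stand free in a finger notch of the foam and can be gripped from above. Axes as the gauge.
- gauge_knobs (a point): Mid-point between the two red knobs, 22 mm from the gauge's centre along its x, half-way through its thickness. Each is a flat disc 16 mm across and 8 mm thick on a long side, outer faces 60 mm apart along y. They swivel freely on one shaft along y: held by them the gauge swings between the fingers. In the foam their pockets are too narrow for fingers. Axes as the gauge.
- gauge_tongue (a point): Middle of the tip edge, on the dial-face side, of the steel tongue: 35 long x 30 wide x 5 mm thick, level with the dial face; tip 77 mm from the gauge's centre along -x. Axes as the gauge.
- cutout (a point): Middle of the floor of the gauge's foam cutout, 15 mm above the table; x points to the tab end, z up. The gauge's centre starts right above it. Cutout 25 mm deep (the gauge stands 3 mm proud), 1.5 mm free at each side, 2 mm at each end. Finger notch round the tab: from 34 to 99 mm along x, 90 mm across, its floor 8 mm above this point; the knob pockets open into it. Fixed.
- tray: Fixed blue tray with black foam, 206 (x) x 200 mm (y), walls 42 mm high, foam top 40 mm above the table. Origin: centre of its underside, right under the cutout's point.
- mat: Fixed green rubber mat 220 x 220 x 3 mm on the table. Origin: centre of its underside.
- setting_ring: Steel ring, 40 mm across, 22 mm high, in its own cutout of the same foam on the +y side of the gauge. Leave alone.
- plug: Brass cylinder, 16 mm across, 74 mm long, lying in its own cutout of the foam on the -y side. Leave alone.
- piston_a: Aluminium piston, 67 mm across, 60 mm high; origin under its centre. Leave alone.
- piston_b: Like piston_a. Leave alone.
- piston_c: Like piston_a. Leave alone.
- wrench: Steel wrench 170 mm long lying on the table. Leave alone.
- oil: Blue bottle, 54 mm across, 130 mm high. Leave alone.
- bar (a point): Middle of the lower front edge of the fixed orange bar that crosses the -x end of the cutout, 44 mm from the cutout's point along -x and 9 mm above its floor. The tongue starts 33 mm deep under it in a slot 9 mm high, so the gauge can be tilted only about 0.12 rad until the tongue is drawn out along +x. Axes as the cutout.
There are look-alikes about, which are no part of the job. What is shaped like the part that bears gauge_center but blue or purple is not meant.

How it is judged (in metres and radians):
On the way, in this order (a step that is already met when the one before it is completed fails the run):
1. the tab end is lifted first: the gauge is tilted by more than 0.05 rad, tab end up, with its tongue still under the bar (at least 3 mm deep) (angle between gauge_center's own x axis and vertical below 1.52 rad and x of gauge_tongue in the frame of bar below -0.003 m and z of gauge_tongue in the frame of bar below 0 m), for 0.1 s.
2. the gauge is out of the tray: its centre more than 130 mm from the cutout, seen from above (horizontal distance between gauge_center and cutout above 0.13 m), for 0.1 s.
At the end, for the whole second after the job is handed in: The gauge lies dial up and flat (within 0.1 rad) on the mat, its centre within 50 mm of the mat's centre, released and at rest (angle between gauge_center's own z axis and vertical above 3.04 rad and horizontal distance between gauge_center and mat below 0.05 m and height (world z) of gauge_center below 0.021 m and linear speed of gauge below 0.02 m/s and contact force between the fingers and gauge below 0.1 N); the robot touches nothing.
It fails at once if the gauge is let fall (moves faster than 0.6 m/s with no finger touching it) (linear speed of gauge above 0.6 m/s and contact force between the fingers and gauge below 0.05 N).
It fails at once if another thing is displaced (ring or plug by more than 15 mm, pistons, wrench or oil bottle by more than 20 mm) (distance of any of setting_ring, plug from where it was at the start of the episode above 0.015 m or distance of any of piston_a, piston_b, piston_c, wrench, oil from where it was at the start of the episode above 0.02 m).
It fails at once if the tilted gauge (by more than 0.03 rad) is levered or jammed against the tray and its bar with more than 60 N (contact force between gauge and tray above 60 N and angle between gauge_center's own x axis and vertical below 1.54 rad).
It also fails if it takes over 67 s, if anything falls off the work surface, if the arm or the gripper's body presses on something with over 40 N, if the wrist force passes 120 N, or if a joint passes its speed limit or range.

### The arm

A 7-joint arm with a two-finger parallel gripper is mounted at the origin on the work surface. World frame = base frame: x ahead of the robot, y to its left, z up, the work surface at z = 0. Lengths are in mm, angles in rad, forces in N, time in s.
With the tool pointing down it reaches from about 425 to 975 mm from the base axis. Payload 16.7 kg.
Tool frame: the origin (TCP) lies at the very end of the fingers, on their centre line; the grasp point (between the pads) lies 19 mm behind it (robot.grip_point_offset is the distance from the TCP to the grasp point, in mm); y points along the fingers, z is the direction in which the jaws open and shut, and the axes are right-handed (so a half turn about y gives the same grasp; the last joint's range is limited). The gripper opens to 85 mm and grips with 20 to 120 N. Pads are 22 mm wide; open, the fingers measure 114 mm over their backs; the gripper's body (76 mm by 85 mm) begins 54 mm behind the grasp point. The pads swing forward as they close: fully open they stand 13 mm farther back than shut.
Start: joints at [-0.149, 0.426, 0.074, 1.606, -0.034, 1.111, -0.067], TCP at [674.964, -0.019, 231.302] pointing down, gripper open.
Joint ranges: [-2.85, 2.85], [-0.5, 2.14], [-1.23, 1.37], [0.21, 2.46], [-1.02, 4.16], [0.16, 2.05], [-2.73, 2.73]. Speed limits (rad/s): [1.89, 1.89, 2.39, 2.39, 3.01, 3.01, 3.01].

### API

Orientations are given as a rotation vector (axis times angle).
In Python, from station import robot gives the robot as it stands. The module is installed in compiled form; this text tells all that it offers.
- The arm moves only by the tool send_rows, never from a script. Its argument "increments" is a list of rows, each an object with "gripper": the closure, from -1 (fully open) to 1 (shut); "xyz": the shift along the tool's x, y, z in units of 25 mm (1.0 is 25 mm), a list of three; "delta_rot": the turn, a rotation vector about the tool's x, y, z in degrees, a list of three. A call has 1 to 20 rows; each row is the pose to reach, as a shift and turn from the pose commanded when the call began, along the tool's axes at that moment; what a row does not reach only later rows make up. A row lasts 1/8 s, in which the tool goes at most 62.5 mm and 10.7 degrees, less where a joint would pass 70% of its speed; a pose out of reach is approached as far as the arm can. A call with a gripper value outside its range is refused whole. The fingers move at their own pace and stop on an object; the grip force is fixed at half the most. Time passes only in rows, so rows that repeat a pose let the fingers close. It gives the time, the measured TCP pose, the force and the opening at its end, in the units of the state.
- robot.state(): the state, without advancing time (a new reading comes with each control period).
- robot.capture(name): name is "scene" or "side" or "wrist"; returns (picture, depth): 480x640x3 uint8, blue, green, red; 480x640 float32, mm along the optical axis (not along the pixel's ray), 0 where there is no reading.
- robot.get_calibration(name): a dict with "K" (3x3 intrinsics, pixels), "xyz" and "orientation" of the camera in the world. Camera axes: x right, y down, z forward; pixel columns grow to the right and rows downward; lengths in mm; the calibration is good to about 2 mm. A picture is of the moment at which its call begins: read the wrist's pose just before it. get_calibration takes no time and is no camera call; for the wrist camera it gives the pose at the moment of the call.
- robot.close_job(): hands the job in, once; it reports no verdict.
The state is a dict: "t": time; "joint_positions": joint angles; "qvel": joint speeds; "tau": joint torques, N m; "tool_pos": TCP position; "orientation": TCP orientation; "force": force on the tool from outside, world axes, zero at the start; "moment": the same for the moment, N m; "width": finger opening in mm.
Only numpy, scipy, OpenCV 4.12 (cv2) and the standard library are available. Lean on these libraries where they do the work, as an engineer would, in place of code of your own. Each camera call takes 0.05 s, during which the arm holds its last target.

## Working session

There is one attempt and no reset: what is moved stays moved. The work goes in short steps, Python scripts to look and compute and a tool call to move; the robot and the scene stay as the last step left them, time stands still between calls to the robot, and variables do not carry over. Pictures are saved under pics/ and viewed, and the job is handed in when it is done.

Besides the shell and the picture viewer there is one more tool, called after "Request:" by a JSON object that holds its "api" and its "payload". send_rows: Moves the arm, as the interface text tells. Its arguments: {"type":"object","properties":{"increments":{"type":"array"}},"required":["increments"]}

```bash
mkdir -p pics; cat > h.py <<'E'
from station import robot
import numpy as np, cv2
from scipy.spatial.transform import Rotation as R
def cap(n,f):
    im,d=robot.capture(n); cv2.imwrite(f'pics/{f}.png',im); np.savez(f'pics/{f}.npz',im=im,d=d,**{k:np.array(v) for k,v in robot.get_calibration(n).items()}); return im,d
def load(f):
    return np.load(f'pics/{f}.npz')
def pose(c):
    o=np.array(c['orientation'],float)
    return (R.from_rotvec(o) if o.shape==(3,) else R.from_matrix(o)), np.array(c['xyz'],float)
def ray(c,u,v,z):
    r,t=pose(c); d=r.apply(np.linalg.inv(c['K'])@np.array([u,v,1.])); return t+d*(z-t[2])/d[2]
def pts(c):
    d=c['d'];v,u=np.mgrid[:480,:640]; p=np.stack([u,v,np.ones_like(u)],-1).reshape(-1,3)@np.linalg.inv(c['K']).T
    r,t=pose(c); return (r.apply(p*d.reshape(-1,1))+t).reshape(480,640,3)
def st():
    s=robot.state(); print({k:np.round(v,3).tolist() for k,v in s.items()}); return s
E
python3 - <<'E'
from h import *
st()
for n in ['scene','side','wrist']:
    cap(n,n+'0'); print(n,robot.get_calibration(n))
E
```

```text
{'t': 0.0, 'joint_positions': [-0.149, 0.427, 0.074, 1.607, -0.034, 1.111, -0.067], 'qvel': [-0.0, -0.001, 0.0, 0.001, -0.001, 0.001, 0.001], 'tau': [0.001, -94.984, 3.762, -46.352, 0.019, 0.01, 0.0], 'tool_pos': [674.586, -0.028, 230.597], 'orientation': [-1.21, 1.21, -1.209], 'force': [0.959, -0.653, -0.229], 'moment': [0.036, -0.017, -0.016], 'width': 85.21}
scene {'K': array([[510.48705955,   0.        , 317.12507837],
       [  0.        , 510.48705955, 236.05564217],
       [  0.        ,   0.        ,   1.        ]]), 'xyz': array([1116.80257036, -120.78723729,  976.90243222]), 'orientation': array([-2.07565941, -1.68239946,  0.48733117])}
side {'K': array([[443.23149715,   0.        , 322.30292223],
       [  0.        , 443.23149715, 238.53626858],
       [  0.        ,   0.        ,   1.        ]]), 'xyz': array([ 410.0204764, -611.7873402,  824.7816396]), 'orientation': array([-2.4348062 ,  0.25635759, -0.08803962])}
wrist {'K': array([[352.37087084,   0.        , 318.74614355],
       [  0.        , 352.37087084, 237.32776389],
       [  0.        ,   0.        ,   1.        ]]), 'xyz': array([674.1314332 ,  68.07922338, 372.73324663]), 'orientation': array([ 2.86700483e+00,  2.52642932e-04, -1.78194298e-03])}
```

View pics/scene0.png

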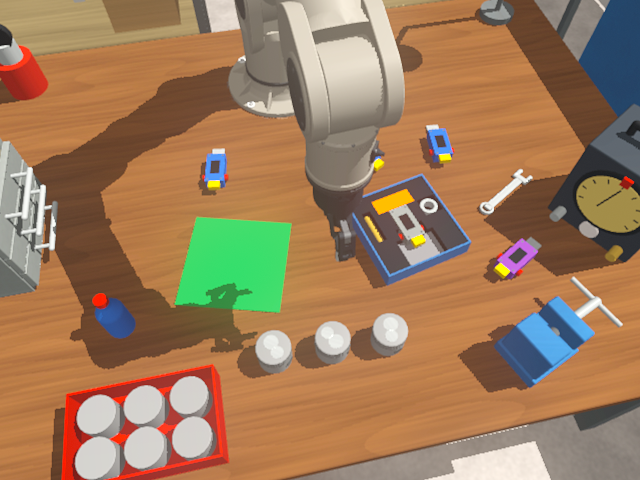

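View pics/side0.png

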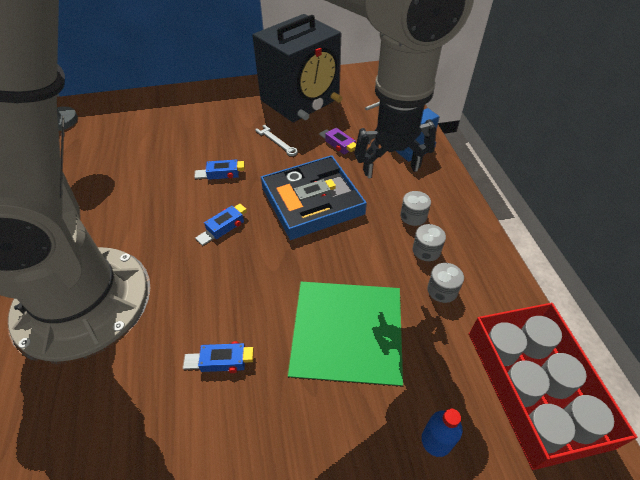

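View pics/wrist0.png

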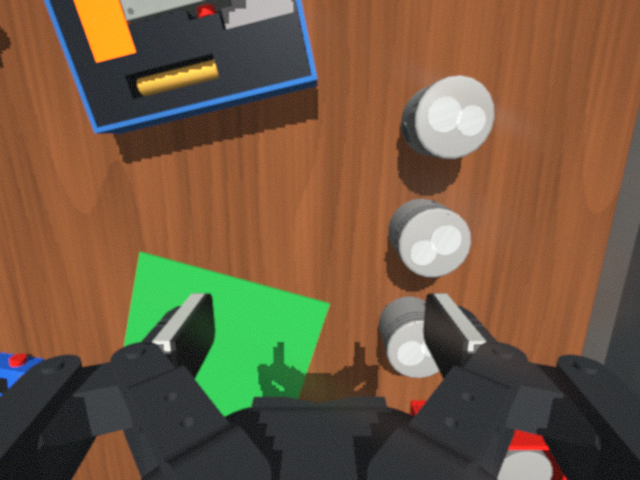

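The gauge that fits is the grey one in the blue tray, at scene (407,222) and side (315,190). The others are look-alikes: blue ones at scene (215,170) and (440,145), a third blue one at side (222,358), and a purple one at scene (517,258). I'll confirm this in an enlarged crop and measure.

```bash
python3 - <<'E'
from h import *
a=load('scene0');b=load('side0')
ca=cv2.resize(a['im'][165:290,340:480],None,fx=4,fy=4,interpolation=2)
cb=cv2.resize(b['im'][150:245,255:375],None,fx=4,fy=4,interpolation=2)
h=max(ca.shape[0],cb.shape[0])
cv2.imwrite('pics/c1.png',ca);cv2.imwrite('pics/c2.png',cb)
for n,c,(y0,y1,x0,x1) in [('scene',a,(165,290,340,480)),('side',b,(150,245,255,375))]:
    hsv=cv2.cvtColor(c['im'],cv2.COLOR_BGR2HSV)
    P=pts(c)
    for nm,lo,hi,z in [('orange',(8,150,150),(20,255,255),55),('yellow',(25,180,150),(33,255,255),43),('red',(0,150,80),(4,255,255),30)]:
        m=cv2.inRange(hsv,lo,hi);k=np.zeros_like(m);k[y0:y1,x0:x1]=m[y0:y1,x0:x1]
        nn,l,s,ce=cv2.connectedComponentsWithStats(k)
        for i in range(1,nn):
            if s[i,4]>8:
                pp=P[l==i]; print(n,nm,s[i],ce[i].round(1),'depthmed',np.median(pp,0).round(1),'ray',ray(c,*ce[i],z).round(1))
    m=cv2.inRange(hsv,(50,100,60),(75,255,255)); 
    cs=max(cv2.findContours(m,0,2)[0],key=cv2.contourArea); r=cv2.minAreaRect(cs); print('mat',r, ray(c,*r[0],3).round(1)); 
    q=cv2.approxPolyDP(cv2.convexHull(cs),8,True)[:,0]; W=np.array([ray(c,*p,3)[:2] for p in q]); print(W.round(1).tolist(), W.mean(0))
E
```

```text
scene orange [ 363  165  117  125 3435] [447.1 225.3] depthmed [550.  302.7  -1.2] ray [586.4 270.2  55. ]
scene orange [410 165  10   7  31] [414.8 168. ] depthmed [378.  272.6  -0.8] ray [420.5 250.5  55. ]
scene orange [442 170   7   3  13] [445.1 170.8] depthmed [402.8 344.5  -0.5] ray [443.1 316.   55. ]
scene orange [371 189  37  26  58] [385.2 199.2] depthmed [475.1 157.   39. ] ray [491.9 159.   55. ]
scene orange [340 257  32  33 716] [352.4 275.4] depthmed [636.2  51.7  -0.9] ray [661.7  41.8  55. ]
scene yellow [374 165   9   6  29] [377.5 166.4] depthmed [374.3 175.3  26.1] ray [388.4 171.   43. ]
scene yellow [411 235  14  12  98] [418. 240.] depthmed [601.3 202.4  41.6] ray [602.2 201.9  43. ]
scene red [421 224   4   6  12] [422.4 226.7] depthmed [567.  224.9  34. ] ray [564.1 226.4  30. ]
scene red [398 234   6   6  20] [400.8 236.2] depthmed [581.8 171.2  34.3] ray [578.  172.7  30. ]
mat ((232.2092742919922, 263.7496337890625), (110.12733459472656, 89.72976684570312), 4.351077556610107) [ 553.8 -197.7    3. ]
[[414.5, -262.5], [478.4, -56.3], [686.2, -118.9], [621.3, -327.4]] [ 550.09102493 -191.28448975]
side orange [276 184  27  27 387] [289.2 196.8] depthmed [489.9 179.2  39.9] ray [488.5 164.6  55. ]
side yellow [327 180   8   7  25] [330.2 183.4] depthmed [600.2 202.2  43.1] ray [600.2 202.9  43. ]
mat ((348.4941101074219, 332.5764465332031), (114.73796844482422, 97.09777069091797), 4.398705005645752) [ 549.6 -197.4    3. ]
[[476.5, -54.1], [685.2, -115.1], [621.8, -325.0], [413.7, -262.7]] [ 549.28783857 -189.21219804]
```

View pics/c1.png

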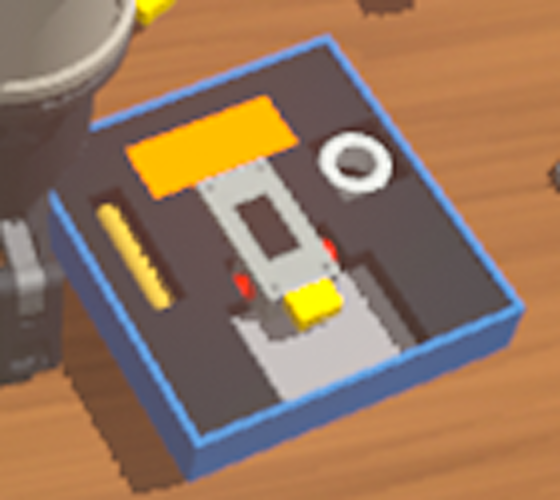

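View pics/c2.png

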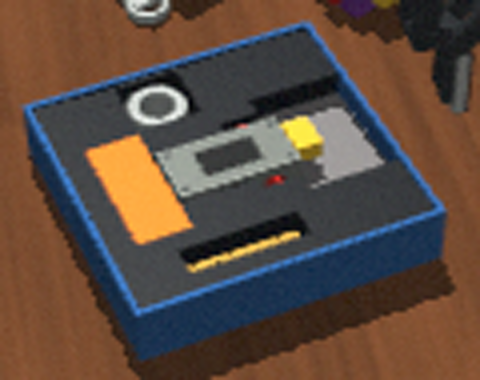

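The crops confirm it: the grey body with yellow tab, under the orange bar in the blue tray. I'll work out the tool axes and the first approach, which puts the wrist camera over the tray.

```bash
cat >> h.py <<'E'
def delta(target_xyz, target_R, s=None):
    s=s or robot.state(); r=R.from_rotvec(s['orientation']); 
    return (r.inv().apply(np.array(target_xyz)-s['tool_pos'])/25).round(3), np.degrees((r.inv()*target_R).as_rotvec()).round(2)
def toolR(jaw_deg, pitch=0.0):
    # tool y down, tool z (jaw) horizontal at angle; 
    z=np.array([np.cos(np.radians(jaw_deg)),np.sin(np.radians(jaw_deg)),0]); y=np.array([0,0,-1.]); x=np.cross(y,z)
    return R.from_matrix(np.stack([x,y,z],1))
E
python3 - <<'E'
from h import *
s=robot.state(); r=R.from_rotvec(s['orientation']); print(r.as_matrix().round(3))
a=load('wrist0'); rc,t=pose(a); print('cam in tool',r.inv().apply(t-s['tool_pos']).round(1),(r.inv()*rc).as_matrix().round(3))
# tray fit from depth
for n in ['scene0','side0']:
    c=load(n);P=pts(c);hsv=cv2.cvtColor(c['im'],cv2.COLOR_BGR2HSV)
    m=cv2.inRange(hsv,(100,120,60),(118,255,255))>0
    m&=(P[...,2]>38)&(P[...,2]<47)&(abs(P[...,0]-550)<150)&(abs(P[...,1]-190)<150)
    q=P[m][:,:2].astype(np.float32); rr=cv2.minAreaRect(q); print(n,len(q),rr)
    g=(P[...,2]>41)&(P[...,2]<47)&(hsv[...,1]<60)&(hsv[...,2]>90)&(abs(P[...,0]-550)<60)&(abs(P[...,1]-188)<50)
    q=P[g][:,:2].astype(np.float32); print('gauge top',len(q),cv2.minAreaRect(q) if len(q)>5 else '')
    for nm,pr in [('pist',(P[...,2]>55)&(P[...,2]<63)&(hsv[...,1]<60)&(P[...,0]>650))]:
        k,l,ss,ce=cv2.connectedComponentsWithStats(pr.astype(np.uint8))
        for i in range(1,k):
            if ss[i,4]>100: print(nm,np.mean(P[l==i],0).round(0),ss[i,4])
E
```

```text
[[-0.    -0.001  1.   ]
 [-1.    -0.    -0.   ]
 [ 0.    -1.    -0.001]]
cam in tool [ -68.1 -142.    -0.7] [[-0.     0.963  0.271]
 [ 0.    -0.271  0.963]
 [ 1.     0.    -0.   ]]
scene0 476 ((551.7338256835938, 191.76983642578125), (207.31666564941406, 201.5177459716797), 12.548163414001465)
gauge top 449 ((555.0913696289062, 188.25613403320312), (87.83427429199219, 109.24266815185547), 14.110340118408203)
pist [792.  83.  59.] 903
pist [785. -27.  59.] 919
pist [ 780. -140.   59.] 948
pist [ 836. -301.   60.] 1044
pist [ 836. -380.   60.] 1071
pist [ 836. -460.   61.] 1101
pist [ 908. -300.   60.] 1187
pist [ 908. -380.   60.] 1198
pist [ 908. -459.   61.] 1240
side0 521 ((550.2973022460938, 194.08026123046875), (206.66648864746094, 205.19375610351562), 12.538578033447266)
gauge top 274 ((552.24462890625, 183.31521606445312), (82.97518157958984, 69.92243957519531), 11.393244743347168)
pist [1641.  701.   59.] 329
pist [788.  82.  60.] 429
pist [781. -28.  60.] 540
pist [ 775. -141.   60.] 656
pist [ 903. -301.   60.] 865
pist [ 832. -301.   60.] 876
pist [ 867. -381.   60.] 2101
pist [ 903. -461.   60.] 1251
pist [ 832. -460.   60.] 1303
```

```bash
python3 - <<'E'
from h import *
print(delta([615,206,190],toolR(-77.5)))
E
```

```text
(array([-8.241,  1.632, -2.386]), array([5.00e-02, 7.75e+01, 4.00e-02]))
```

Request:
{"api": "send_rows", "payload": {"increments": [{"gripper": -1, "xyz": [-1.5, 0.3, -0.4], "delta_rot": [0, 10, 0]}, {"gripper": -1, "xyz": [-3, 0.6, -0.8], "delta_rot": [0, 20, 0]}, {"gripper": -1, "xyz": [-4.5, 0.9, -1.2], "delta_rot": [0, 30, 0]}, {"gripper": -1, "xyz": [-6, 1.2, -1.6], "delta_rot": [0, 40, 0]}, {"gripper": -1, "xyz": [-7.2, 1.4, -2.1], "delta_rot": [0, 50, 0]}, {"gripper": -1, "xyz": [-8.24, 1.63, -2.39], "delta_rot": [0, 60, 0]}, {"gripper": -1, "xyz": [-8.24, 1.63, -2.39], "delta_rot": [0, 70, 0]}, {"gripper": -1, "xyz": [-8.24, 1.63, -2.39], "delta_rot": [0, 77.5, 0]}, {"gripper": -1, "xyz": [-8.24, 1.63, -2.39], "delta_rot": [0, 77.5, 0]}, {"gripper": -1, "xyz": [-8.24, 1.63, -2.39], "delta_rot": [0, 77.5, 0]}]}}

```text
t: 1.4
tool_pos: [615.1, 206.0, 190.5]
orientation: [-0.234, 2.105, -2.105]
force: [-0.9, 0.5, 0.3]
width: 85.5
```

```bash
python3 - <<'E'
from h import *
st(); cap('wrist','w1')
E
```

```text
{'t': 1.4, 'joint_positions': [-0.64, 0.431, 0.29, 1.72, -0.141, 1.011, -1.65], 'qvel': [0.005, -0.001, -0.002, -0.002, -0.002, -0.0, -0.007], 'tau': [-0.498, -89.436, 8.364, -43.424, -0.004, 0.004, -0.133], 'tool_pos': [615.149, 205.963, 190.456], 'orientation': [-0.234, 2.105, -2.105], 'force': [-0.856, 0.513, 0.259], 'moment': [-0.04, 0.019, -0.069], 'width': 85.463}
```

View pics/w1.png

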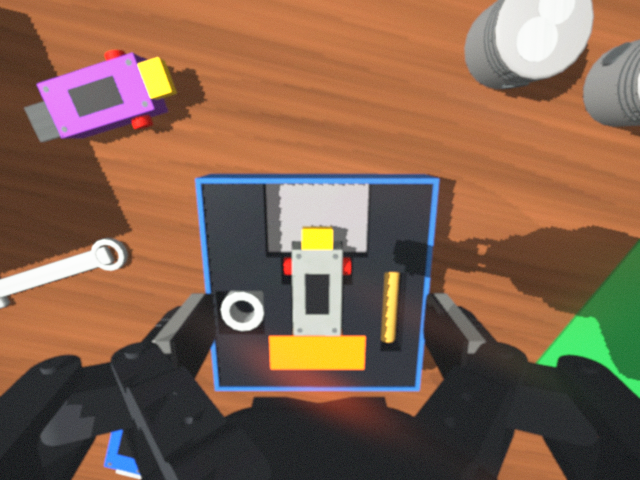

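The tab is at (318,238), the knobs at (289,267) and (346,267), and the bar at (318,352). I'll ray-cast them.

```bash
python3 - <<'E'
from h import *
c=load('w1');hsv=cv2.cvtColor(c['im'],cv2.COLOR_BGR2HSV);P=pts(c)
def comp(lo,hi,box,z,nm):
    m=cv2.inRange(hsv,lo,hi);k=np.zeros_like(m);x0,x1,y0,y1=box;k[y0:y1,x0:x1]=m[y0:y1,x0:x1]
    ct=max(cv2.findContours(k,0,2)[0],key=cv2.contourArea)
    W=np.array([ray(c,*p,z)[:2] for p in ct[:,0]],np.float32); r=cv2.minAreaRect(W)
    mm=k>0; print(nm,cv2.boundingRect(ct),'rect',np.round(r[0],1),np.round(r[1],1),round(r[2],2),'dep',np.median(P[mm],0).round(1)); return r
comp((25,150,120),(35,255,255),(295,340,222,252),43,'tab')
comp((0,0,110),(179,40,255),(288,348,251,334),43,'body')
comp((5,150,150),(20,255,255),(260,372,330,375),40,'bar')
comp((0,120,80),(5,255,255),(280,297,255,280),32,'knobL')
comp((0,120,80),(5,255,255),(340,356,255,280),32,'knobR')
m=cv2.inRange(hsv,(100,120,90),(118,255,255));
cnt=max(cv2.findContours(m[170:400],0,2)[0],key=cv2.contourArea)
sel=(m>0)&(P[...,2]>38)&(P[...,2]<46);q=P[sel][:,:2]
q=q[(abs(q-[551,192])<150).all(1)].astype(np.float32);print('tray',cv2.minAreaRect(q))
E
```

```text
tab (302, 229, 31, 20) rect [600.5 203.7] [16.9 25.8] 12.65 dep [600.2 203.5  42.4]
body (288, 251, 55, 83) rect [550.4 194.1] [79.6 47. ] 12.66 dep [554.  194.   42.5]
bar (268, 335, 99, 36) rect [489.4 179.2] [38.1 92.4] 12.65 dep [479.1 184.3  39.5]
knobL (283, 257, 9, 19) rect [566.2 224. ] [17.4  7.3] 11.42 dep [567.4 223.8  34.8]
knobR (343, 257, 9, 19) rect [578.1 170.9] [17.4  7.3] 13.71 dep [578.2 171.4  34.3]
tray ((549.6126708984375, 192.53564453125), (206.63148498535156, 199.94683837890625), 12.563632011413574)
```

Request:
{"api": "send_rows", "payload": {"increments": [{"gripper": 0, "xyz": [0.18, 1.5, -0.02], "delta_rot": [0, 0, 0]}, {"gripper": 0, "xyz": [0.37, 3, -0.04], "delta_rot": [0, 0, 0]}, {"gripper": 0, "xyz": [0.37, 4, -0.04], "delta_rot": [0, 0, 0]}, {"gripper": 0, "xyz": [0.37, 4, -0.04], "delta_rot": [0, 0, 0]}, {"gripper": 0, "xyz": [0.37, 4, -0.04], "delta_rot": [0, 0, 0]}, {"gripper": 0, "xyz": [0.37, 4, -0.04], "delta_rot": [0, 0, 0]}]}}

```text
t: 2.2
tool_pos: [606.7, 205.2, 91.9]
orientation: [-0.229, 2.106, -2.105]
force: [-0.1, 0.1, -0.6]
width: 42.7
```

```bash
python3 - <<'E'
from h import *
st(); cap('wrist','w2'); print(delta([605.9,204.9,27],toolR(-77.4)))
E
```

```text
{'t': 2.2, 'joint_positions': [-0.621, 0.53, 0.26, 1.812, -0.179, 0.821, -1.626], 'qvel': [-0.001, 0.0, -0.003, 0.004, -0.002, -0.003, -0.002], 'tau': [0.094, -93.741, 9.051, -37.195, 0.024, 0.018, 0.015], 'tool_pos': [606.702, 205.157, 91.898], 'orientation': [-0.229, 2.106, -2.105], 'force': [-0.09, 0.139, -0.641], 'moment': [0.025, 0.018, 0.046], 'width': 42.704}
(array([0.033, 2.59 , 0.007]), array([ 0.03, -0.09, -0.09]))
```

View pics/w2.png

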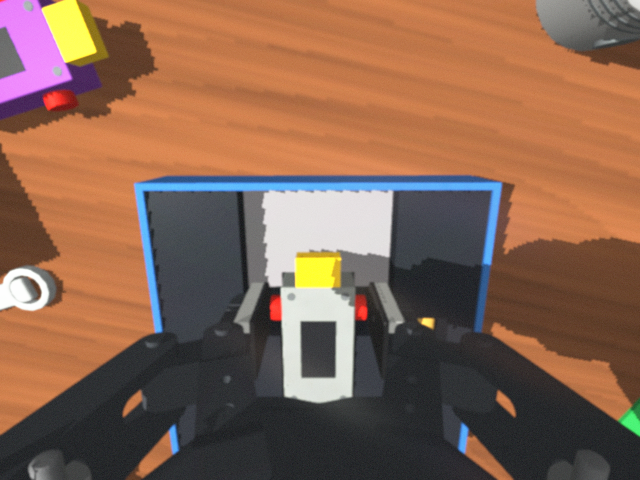

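The tab at (318,269) is centred between the jaws at (250,305) and (388,305). I'll descend and grip.

Request:
{"api": "send_rows", "payload": {"increments": [{"gripper": 0, "xyz": [0.03, 0.8, 0], "delta_rot": [0, 0, 0]}, {"gripper": 0, "xyz": [0.03, 1.6, 0], "delta_rot": [0, 0, 0]}, {"gripper": 0, "xyz": [0.03, 2.2, 0], "delta_rot": [0, 0, 0]}, {"gripper": 0, "xyz": [0.03, 2.59, 0], "delta_rot": [0, 0, 0]}, {"gripper": 0, "xyz": [0.03, 2.59, 0], "delta_rot": [0, 0, 0]}]}}

```text
t: 2.88
tool_pos: [604.9, 204.6, 24.9]
orientation: [-0.232, 2.106, -2.107]
force: [0.0, -0.0, 0.1]
width: 42.7
```

```bash
python3 - <<'E'
from h import *
st(); cap('wrist','w3'); print(delta([605.9,204.9,27],toolR(-77.4)))
E
```

```text
{'t': 2.875, 'joint_positions': [-0.6, 0.619, 0.232, 1.842, -0.207, 0.706, -1.604], 'qvel': [-0.003, -0.023, 0.007, -0.009, 0.003, 0.012, -0.002], 'tau': [0.064, -97.464, 9.323, -32.21, -0.069, -0.32, 0.068], 'tool_pos': [604.864, 204.559, 24.903], 'orientation': [-0.232, 2.106, -2.107], 'force': [0.041, -0.016, 0.096], 'moment': [-0.047, -0.006, 0.036], 'width': 42.738}
(array([-0.027, -0.056, -0.002]), array([-0.01, -0.11,  0.02]))
```

View pics/w3.png

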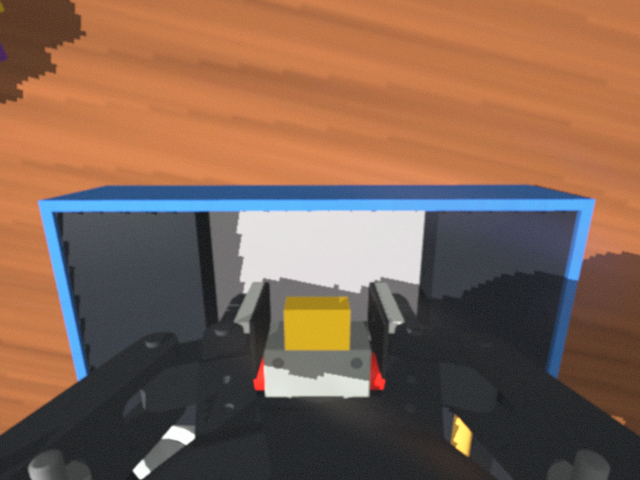

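The pads straddle the tab with no contact. I'll rise 1.5 mm and close.

Request:
{"api": "send_rows", "payload": {"increments": [{"gripper": 0.2, "xyz": [-0.03, -0.06, 0], "delta_rot": [0, 0, 0]}, {"gripper": 0.5, "xyz": [-0.03, -0.06, 0], "delta_rot": [0, 0, 0]}, {"gripper": 1, "xyz": [-0.03, -0.06, 0], "delta_rot": [0, 0, 0]}, {"gripper": 1, "xyz": [-0.03, -0.06, 0], "delta_rot": [0, 0, 0]}, {"gripper": 1, "xyz": [-0.03, -0.06, 0], "delta_rot": [0, 0, 0]}, {"gripper": 1, "xyz": [-0.03, -0.06, 0], "delta_rot": [0, 0, 0]}]}}

```text
t: 3.68
tool_pos: [606.6, 205.2, 28.4]
orientation: [-0.229, 2.106, -2.105]
force: [-1.3, -0.2, 6.5]
width: 24.1
```

```bash
python3 - <<'E'
from h import *
st()
E
```

```text
{'t': 3.675, 'joint_positions': [-0.6, 0.615, 0.233, 1.838, -0.206, 0.71, -1.604], 'qvel': [0.0, 0.001, 0.001, -0.001, 0.001, 0.002, -0.0], 'tau': [-0.08, -95.193, 9.016, -31.687, -0.039, -0.398, 0.003], 'tool_pos': [606.624, 205.201, 28.408], 'orientation': [-0.229, 2.106, -2.105], 'force': [-1.263, -0.159, 6.481], 'moment': [-0.158, 0.239, -0.007], 'width': 24.121}
```

Request:
{"api": "send_rows", "payload": {"increments": [{"gripper": 1, "xyz": [0, -0.1, 0], "delta_rot": [0, 0, 1.1]}, {"gripper": 1, "xyz": [0, -0.2, 0], "delta_rot": [0, 0, 2.2]}, {"gripper": 1, "xyz": [0, -0.3, 0], "delta_rot": [0, 0, 3.3]}, {"gripper": 1, "xyz": [0, -0.3, 0], "delta_rot": [0, 0, 3.3]}]}}

```text
t: 4.18
tool_pos: [605.6, 205.0, 35.1]
orientation: [-0.168, 2.087, -2.073]
force: [0.3, 0.5, -2.3]
width: 24.4
```

```bash
python3 - <<'E'
from h import *
st(); cap('wrist','w4')
E
```

```text
{'t': 4.175, 'joint_positions': [-0.615, 0.582, 0.239, 1.885, -0.2, 0.641, -1.612], 'qvel': [0.005, 0.012, 0.001, -0.014, -0.002, 0.017, 0.001], 'tau': [-0.143, -97.371, 9.492, -33.189, 0.033, -0.946, -0.071], 'tool_pos': [605.598, 204.977, 35.058], 'orientation': [-0.168, 2.087, -2.073], 'force': [0.343, 0.467, -2.313], 'moment': [-0.064, 0.266, 0.027], 'width': 24.405}
```

View pics/w4.png

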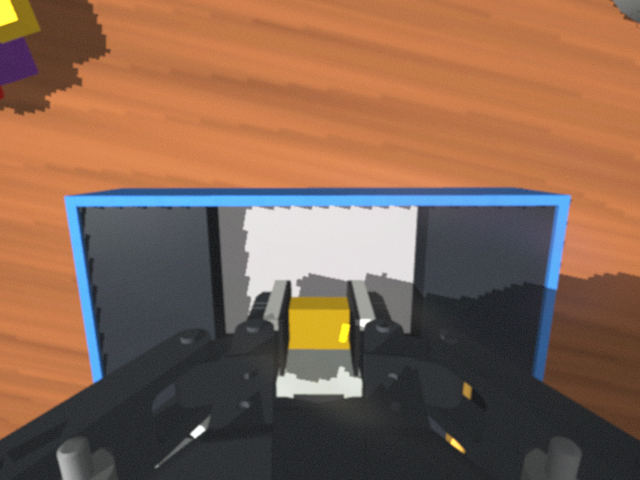

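The gauge follows and the forces are small. I'll go on to about 0.085 rad.

Request:
{"api": "send_rows", "payload": {"increments": [{"gripper": 1, "xyz": [-0.03, -0.08, 0], "delta_rot": [0, 0, 0.8]}, {"gripper": 1, "xyz": [-0.05, -0.16, 0], "delta_rot": [0, 0, 1.6]}, {"gripper": 1, "xyz": [-0.05, -0.16, 0], "delta_rot": [0, 0, 1.6]}, {"gripper": 1, "xyz": [-0.05, -0.16, 0], "delta_rot": [0, 0, 1.6]}]}}

```text
t: 4.72
tool_pos: [606.9, 205.2, 38.9]
orientation: [-0.138, 2.077, -2.058]
force: [0.0, 0.5, -1.8]
width: 23.8
```

```bash
python3 - <<'E'
from h import *
s=st(); r=R.from_rotvec(s['orientation']); print(r.as_matrix().round(3)); cap('side','s2');cap('scene','a2')
for n,(y0,y1,x0,x1) in [('a2',(165,290,340,480)),('s2',(150,245,255,375))]:
    c=load(n); cv2.imwrite(f'pics/{n}c.png',cv2.resize(c['im'][y0:y1,x0:x1],None,fx=5,fy=5,interpolation=2))
E
```

```text
{'t': 4.725, 'joint_positions': [-0.622, 0.568, 0.243, 1.902, -0.197, 0.61, -1.617], 'qvel': [-0.0, 0.002, 0.001, 0.0, 0.0, 0.001, -0.001], 'tau': [-0.085, -95.759, 9.372, -34.024, -0.005, -0.865, -0.023], 'tool_pos': [606.948, 205.177, 38.879], 'orientation': [-0.138, 2.077, -2.058], 'force': [0.004, 0.492, -1.82], 'moment': [-0.097, 0.26, 0.008], 'width': 23.844}
[[-0.973  0.083  0.216]
 [-0.216  0.018 -0.976]
 [-0.085 -0.996 -0.   ]]
```

View pics/s2c.png

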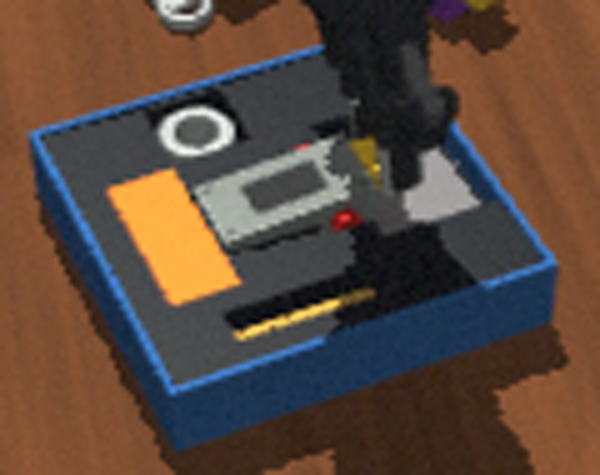

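```bash
cat >> h.py <<'E'
def topfit(f,zlo=40,cx=550.7,cy=192.6,ang=12.6,L=44,Wd=21,zhi=90):
    c=load(f);P=pts(c);hsv=cv2.cvtColor(c['im'],cv2.COLOR_BGR2HSV)
    a=np.radians(ang);u=np.array([np.cos(a),np.sin(a)]);v=np.array([-u[1],u[0]])
    q=P-np.array([cx,cy,0]);x=q[...,:2]@u;y=q[...,:2]@v
    m=(abs(x)<L)&(abs(y)<Wd)&(P[...,2]>zlo)&(P[...,2]<zhi)&(hsv[...,1]<60)&(hsv[...,2]>70)&(c['d']>0)
    A=np.c_[x[m],y[m],np.ones(m.sum())];z=P[...,2][m]
    for _ in range(4):
        k,*_r=np.linalg.lstsq(A,z,rcond=None);e=abs(A@k-z);g=e<2;A,z=A[g],z[g]
    print(f,len(z),'slope x,y',k.round(3),'xrange',A[:,0].min().round(1),A[:,0].max().round(1)); return k
E
python3 - <<'E'
from h import *
for f in ['side0','scene0','s2','a2']: topfit(f)
E
```

```text
side0 242 slope x,y [ 2.0000e-03 -0.0000e+00  4.2997e+01] xrange -42.1 41.5
scene0 355 slope x,y [-5.0000e-03  5.0000e-03  4.2338e+01] xrange -41.7 43.7
s2 284 slope x,y [7.6000e-02 6.0000e-03 4.8933e+01] xrange -43.0 40.0
a2 134 slope x,y [ 5.8000e-02 -9.0000e-03  4.7316e+01] xrange -41.5 22.0
```

Step 1 is met: tilt about 0.076 rad with the tongue still hooked. Next I'll draw it out 18 mm along +x.

Request:
{"api": "send_rows", "payload": {"increments": [{"gripper": 1, "xyz": [-0.18, 0.015, 0], "delta_rot": [0, 0, 0]}, {"gripper": 1, "xyz": [-0.36, 0.02, 0], "delta_rot": [0, 0, 0]}, {"gripper": 1, "xyz": [-0.54, 0.03, 0], "delta_rot": [0, 0, 0]}, {"gripper": 1, "xyz": [-0.72, 0.04, 0], "delta_rot": [0, 0, 0]}, {"gripper": 1, "xyz": [-0.72, 0.04, 0], "delta_rot": [0, 0, 0]}]}}

```text
t: 5.45
tool_pos: [625.1, 209.2, 39.5]
orientation: [-0.137, 2.077, -2.058]
force: [0.8, -0.6, -2.0]
width: 24.2
```

```bash
python3 - <<'E'
from h import *
s=st(); cap('side','s3'); topfit('s3',cx=550.7+17.6,cy=192.6+3.9)
E
```

```text
{'t': 5.45, 'joint_positions': [-0.612, 0.589, 0.242, 1.859, -0.199, 0.631, -1.611], 'qvel': [-0.0, -0.006, -0.001, 0.011, 0.0, -0.003, 0.001], 'tau': [0.015, -97.775, 9.62, -34.224, 0.018, -0.201, 0.028], 'tool_pos': [625.133, 209.155, 39.46], 'orientation': [-0.137, 2.077, -2.058], 'force': [0.806, -0.629, -1.961], 'moment': [0.043, -0.062, -0.008], 'width': 24.167}
s3 296 slope x,y [8.2000e-02 1.8000e-02 4.9137e+01] xrange -42.4 40.9
```

Request:
{"api": "send_rows", "payload": {"increments": [{"gripper": 1, "xyz": [-0.2, -0.17, 0], "delta_rot": [0, 0, 2]}, {"gripper": 1, "xyz": [-0.43, -0.35, 0], "delta_rot": [0, 0, 4]}, {"gripper": 1, "xyz": [-0.62, -0.42, 0], "delta_rot": [0, 0, 5]}, {"gripper": 1, "xyz": [-0.82, -0.49, 0], "delta_rot": [0, 0, 6]}, {"gripper": 1, "xyz": [-1.01, -0.56, 0], "delta_rot": [0, 0, 7]}, {"gripper": 1, "xyz": [-1.01, -0.56, 0], "delta_rot": [0, 0, 7]}]}}

```text
t: 6.25
tool_pos: [648.3, 214.4, 55.7]
orientation: [-0.01, 2.032, -1.986]
force: [0.4, 0.4, -2.0]
width: 24.3
```

```bash
python3 - <<'E'
from h import *
s=st(); print(R.from_rotvec(s['orientation']).as_matrix().round(3)); cap('side','s4');topfit('s4',cx=550.7+43*.976,cy=192.6+43*.218)
c=load('s4'); cv2.imwrite('pics/s4c.png',cv2.resize(c['im'][130:250,250:390],None,fx=5,fy=5,interpolation=2))
E
```

```text
{'t': 6.25, 'joint_positions': [-0.631, 0.554, 0.256, 1.897, -0.188, 0.508, -1.623], 'qvel': [0.003, 0.003, -0.001, -0.003, -0.002, 0.013, 0.0], 'tau': [-0.132, -95.192, 9.59, -34.447, 0.066, -1.392, -0.025], 'tool_pos': [648.301, 214.365, 55.704], 'orientation': [-0.01, 2.032, -1.986], 'force': [0.441, 0.415, -2.047], 'moment': [0.004, 0.122, 0.028], 'width': 24.341}
[[-0.955  0.202  0.216]
 [-0.212  0.045 -0.976]
 [-0.207 -0.978 -0.   ]]
s4 231 slope x,y [ 2.2300e-01 -2.0000e-03  5.8423e+01] xrange -42.8 39.5
```

View pics/s4c.png

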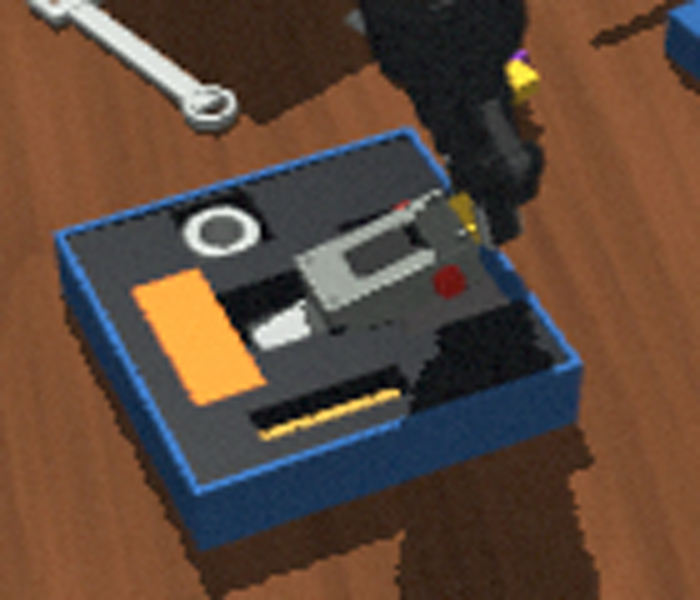

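The tongue is clear of the bar by about 9 mm, as seen at crop (280,325). Lifting straight up.

Request:
{"api": "send_rows", "payload": {"increments": [{"gripper": 1, "xyz": [-0.08, -0.39, 0], "delta_rot": [0, 0, 0]}, {"gripper": 1, "xyz": [-0.2, -0.9, 0], "delta_rot": [0, 0, 0]}, {"gripper": 1, "xyz": [-0.35, -1.6, 0], "delta_rot": [0, 0, 0]}, {"gripper": 1, "xyz": [-0.5, -2.3, 0], "delta_rot": [0, 0, 0]}, {"gripper": 1, "xyz": [-0.65, -3, 0], "delta_rot": [0, 0, -2]}, {"gripper": 1, "xyz": [-0.78, -3.6, 0], "delta_rot": [0, 0, -4]}, {"gripper": 1, "xyz": [-0.83, -3.9, 0], "delta_rot": [0, 0, -6]}, {"gripper": 1, "xyz": [-0.83, -3.9, 0], "delta_rot": [0, 0, -6]}]}}

```text
t: 7.3
tool_pos: [649.0, 214.5, 156.8]
orientation: [-0.117, 2.071, -2.046]
force: [0.3, -0.9, -3.6]
width: 24.4
```

```bash
python3 - <<'E'
from h import *
s=st(); cap('side','s5'); topfit('s5',zlo=100,zhi=200,cx=550.7+43*.976,cy=192.6+43*.218)
c=load('s5'); cv2.imwrite('pics/s5c.png',cv2.resize(c['im'][90:250,250:410],None,fx=4,fy=4,interpolation=2))
E
```

```text
{'t': 7.3, 'joint_positions': [-0.648, 0.469, 0.3, 1.752, -0.157, 0.84, -1.64], 'qvel': [-0.004, 0.007, -0.003, 0.038, 0.0, -0.041, -0.003], 'tau': [0.115, -94.495, 9.577, -44.99, -0.004, 0.522, 0.072], 'tool_pos': [649.033, 214.53, 156.775], 'orientation': [-0.117, 2.071, -2.046], 'force': [0.336, -0.89, -3.581], 'moment': [-0.024, 0.045, 0.037], 'width': 24.376}
s5 156 slope x,y [1.72000e-01 6.30000e-02 1.63211e+02] xrange -42.1 38.6
```

View pics/s5c.png

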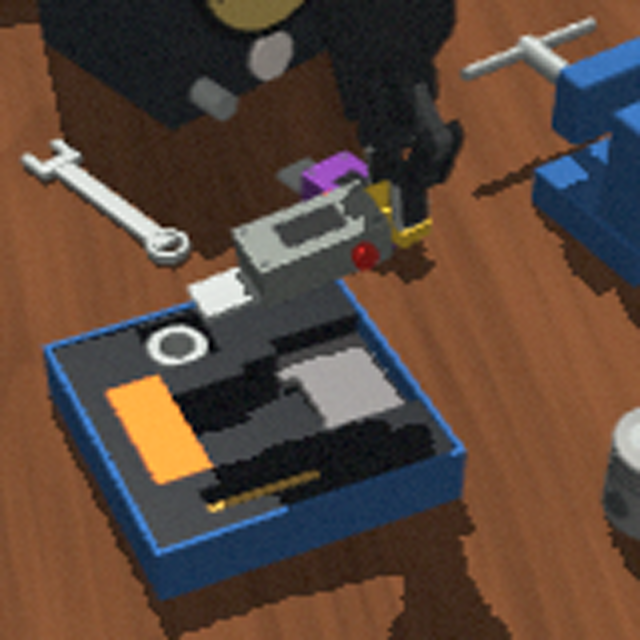

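```bash
python3 - <<'E'
from h import *
print(delta([633.5,-215.5,130],toolR(-107)))
print(delta([640,0,157],toolR(-92)))
E
```

```text
(array([ 4.387,  0.578, 16.657]), array([ 1.55, 29.46, -5.85]))
(array([ 2.168, -0.274,  8.297]), array([ 0.77, 14.48, -5.95]))
```

Request:
{"api": "send_rows", "payload": {"increments": [{"gripper": 1, "xyz": [0.11, -0.01, 0.42], "delta_rot": [0, 0.7, -0.3]}, {"gripper": 1, "xyz": [0.3, -0.04, 1.2], "delta_rot": [0.1, 2, -1]}, {"gripper": 1, "xyz": [0.57, -0.07, 2.2], "delta_rot": [0.2, 4, -2]}, {"gripper": 1, "xyz": [0.83, -0.1, 3.2], "delta_rot": [0.3, 6, -3]}, {"gripper": 1, "xyz": [1.1, -0.14, 4.2], "delta_rot": [0.4, 7.5, -4]}, {"gripper": 1, "xyz": [1.36, -0.17, 5.2], "delta_rot": [0.5, 9, -5]}, {"gripper": 1, "xyz": [1.6, -0.2, 6.2], "delta_rot": [0.6, 11, -5.9]}, {"gripper": 1, "xyz": [1.9, -0.24, 7.2], "delta_rot": [0.7, 13, -5.9]}, {"gripper": 1, "xyz": [2.15, -0.27, 8.2], "delta_rot": [0.8, 14.5, -5.9]}, {"gripper": 1, "xyz": [2.42, -0.18, 9.2], "delta_rot": [0.9, 16, -5.9]}, {"gripper": 1, "xyz": [2.7, -0.08, 10.2], "delta_rot": [1, 18, -5.9]}, {"gripper": 1, "xyz": [2.95, 0.02, 11.2], "delta_rot": [1.1, 20, -5.9]}, {"gripper": 1, "xyz": [3.2, 0.12, 12.2], "delta_rot": [1.2, 22, -5.9]}, {"gripper": 1, "xyz": [3.5, 0.22, 13.2], "delta_rot": [1.3, 24, -5.9]}, {"gripper": 1, "xyz": [3.75, 0.32, 14.2], "delta_rot": [1.4, 26, -5.9]}, {"gripper": 1, "xyz": [4, 0.42, 15.2], "delta_rot": [1.5, 28, -5.9]}, {"gripper": 1, "xyz": [4.25, 0.52, 16.1], "delta_rot": [1.55, 29.5, -5.85]}, {"gripper": 1, "xyz": [4.39, 0.58, 16.66], "delta_rot": [1.55, 29.5, -5.85]}, {"gripper": 1, "xyz": [4.39, 0.58, 16.66], "delta_rot": [1.55, 29.5, -5.85]}]}}

```text
t: 9.72
tool_pos: [632.9, -216.8, 129.3]
orientation: [-0.308, -2.059, 2.061]
force: [1.6, 0.5, -2.3]
width: 24.0
```

```bash
python3 - <<'E'
from h import *
s=st(); cap('side','s6'); cap('scene','a6')
for f in ['s6','a6']: topfit(f,zlo=100,zhi=180,cx=578.7,cy=-198.8,ang=-17)
c=load('s6'); cv2.imwrite('pics/s6c.png',c['im'])
E
```

```text
{'t': 9.725, 'joint_positions': [-0.098, 0.555, 0.462, 1.726, -0.295, 0.932, -1.387], 'qvel': [-0.027, -0.007, -0.02, 0.006, -0.003, 0.002, -0.016], 'tau': [2.172, -96.37, 15.972, -40.923, 0.136, 0.106, 0.44], 'tool_pos': [632.903, -216.8, 129.304], 'orientation': [-0.308, -2.059, 2.061], 'force': [1.558, 0.491, -2.349], 'moment': [-0.081, -0.21, 0.033], 'width': 24.027}
s6 583 slope x,y [2.90000e-02 0.00000e+00 1.42387e+02] xrange -42.4 41.0
a6 112 slope x,y [ 1.60000e-02 -2.70000e-02  1.42207e+02] xrange -42.1 39.5
```

View pics/s6c.png

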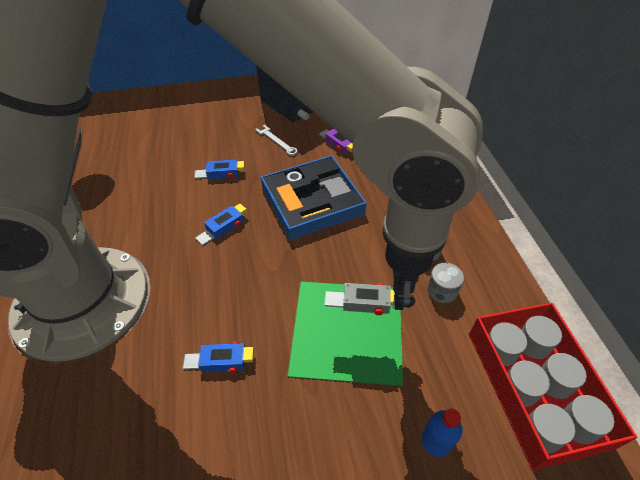

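View pics/a6.png

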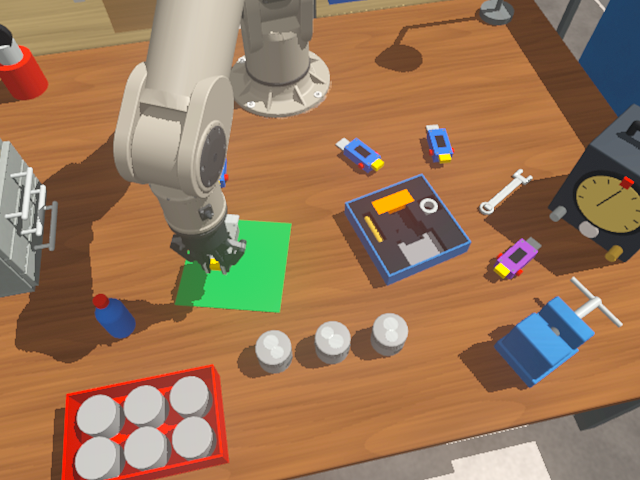

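The gauge is level within 0.03 rad and over the mat, seen at side (360,297). Lowering.

Request:
{"api": "send_rows", "payload": {"increments": [{"gripper": 1, "xyz": [0, 0.5, 0], "delta_rot": [0, 0, -0.5]}, {"gripper": 1, "xyz": [0, 1.3, 0], "delta_rot": [0, 0, -1]}, {"gripper": 1, "xyz": [0, 2.1, 0], "delta_rot": [0, 0, -1.5]}, {"gripper": 1, "xyz": [0, 2.9, 0], "delta_rot": [0, 0, -1.5]}, {"gripper": 1, "xyz": [0, 3.6, 0], "delta_rot": [0, 0, -1.5]}, {"gripper": 1, "xyz": [0, 4.1, 0], "delta_rot": [0, 0, -1.5]}, {"gripper": 1, "xyz": [0, 4.25, 0], "delta_rot": [0, 0, -1.5]}, {"gripper": 1, "xyz": [0, 4.35, 0], "delta_rot": [0, 0, -1.5]}, {"gripper": 1, "xyz": [0, 4.4, 0], "delta_rot": [0, 0, -1.5]}, {"gripper": 1, "xyz": [0, 4.4, 0], "delta_rot": [0, 0, -1.5]}]}}

```text
t: 11.08
tool_pos: [633.2, -215.7, 19.9]
orientation: [-0.279, -2.054, 2.047]
force: [-0.7, 0.4, -3.3]
width: 23.9
```

```bash
python3 - <<'E'
from h import *
s=st(); cap('side','s7')
for f in ['s7']: topfit(f,zlo=20,zhi=80,cx=578.7,cy=-198.8,ang=-17)
E
```

```text
{'t': 11.075, 'joint_positions': [-0.05, 0.701, 0.398, 1.755, -0.361, 0.787, -1.339], 'qvel': [-0.001, -0.001, -0.0, -0.001, 0.0, 0.001, -0.001], 'tau': [0.052, -106.092, 16.221, -33.874, 0.067, 0.329, 0.011], 'tool_pos': [633.192, -215.691, 19.859], 'orientation': [-0.279, -2.054, 2.047], 'force': [-0.668, 0.392, -3.264], 'moment': [-0.066, -0.218, -0.006], 'width': 23.944}
s7 518 slope x,y [-2.0000e-03  9.0000e-03  3.4407e+01] xrange -42.6 39.3
```

Request:
{"api": "send_rows", "payload": {"increments": [{"gripper": 1, "xyz": [0, 0.06, 0], "delta_rot": [0, 0, 0]}, {"gripper": 1, "xyz": [0, 0.1, 0], "delta_rot": [0, 0, 0]}, {"gripper": 1, "xyz": [0, 0.14, 0], "delta_rot": [0, 0, 0]}, {"gripper": 1, "xyz": [0, 0.14, 0], "delta_rot": [0, 0, 0]}]}}

```text
t: 11.62
tool_pos: [633.1, -215.7, 16.2]
orientation: [-0.279, -2.053, 2.047]
force: [0.2, 0.3, 1.2]
width: 24.3
```

```bash
python3 - <<'E'
from h import *
s=st()
E
```

```text
{'t': 11.625, 'joint_positions': [-0.048, 0.706, 0.396, 1.756, -0.363, 0.781, -1.337], 'qvel': [0.0, 0.001, 0.001, -0.0, 0.002, -0.001, -0.0], 'tau': [0.173, -103.806, 15.85, -32.57, 0.115, 0.093, 0.011], 'tool_pos': [633.073, -215.707, 16.23], 'orientation': [-0.279, -2.053, 2.047], 'force': [0.243, 0.29, 1.216], 'moment': [0.063, -0.078, 0.008], 'width': 24.274}
```

The force is now upward, so it is on the mat. I'll open and rise.

Request:
{"api": "send_rows", "payload": {"increments": [{"gripper": 0.3, "xyz": [0, 0, 0], "delta_rot": [0, 0, 0]}, {"gripper": 0, "xyz": [0, 0, 0], "delta_rot": [0, 0, 0]}, {"gripper": -0.3, "xyz": [0, 0, 0], "delta_rot": [0, 0, 0]}, {"gripper": -0.6, "xyz": [0, -0.4, 0], "delta_rot": [0, 0, 0]}, {"gripper": -1, "xyz": [0, -1.5, 0], "delta_rot": [0, 0, 0.5]}, {"gripper": -1, "xyz": [0, -3, 0], "delta_rot": [0, 0, 1]}, {"gripper": -1, "xyz": [-0.5, -4.5, 0], "delta_rot": [0, 0, 1.5]}, {"gripper": -1, "xyz": [-0.5, -4.5, 0], "delta_rot": [0, 0, 1.5]}, {"gripper": -1, "xyz": [-0.5, -4.5, 0], "delta_rot": [0, 0, 1.5]}]}}

```text
t: 12.75
tool_pos: [647.6, -220.0, 128.2]
orientation: [-0.307, -2.061, 2.061]
force: [0.0, 0.6, -0.4]
width: 85.4
```

```bash
python3 - <<'E'
from h import *
s=st(); cap('wrist','w8'); cap('side','s8')
topfit('s8',zlo=20,zhi=80,cx=578.7,cy=-198.8,ang=-17)
E
```

```text
{'t': 12.75, 'joint_positions': [-0.091, 0.579, 0.46, 1.69, -0.303, 0.946, -1.385], 'qvel': [0.001, 0.015, -0.006, 0.013, -0.002, -0.003, 0.002], 'tau': [0.09, -100.693, 15.729, -41.62, 0.054, 0.022, -0.022], 'tool_pos': [647.57, -219.962, 128.176], 'orientation': [-0.307, -2.061, 2.061], 'force': [0.021, 0.621, -0.387], 'moment': [-0.005, 0.027, -0.015], 'width': 85.372}
s8 522 slope x,y [1.0000e-03 1.0000e-02 3.0835e+01] xrange -42.6 39.7
```

View pics/w8.png

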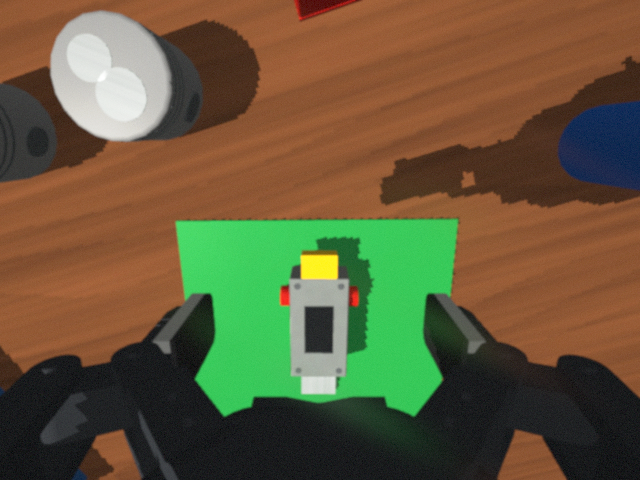

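Flat on the mat, top at 30.8 mm; knobs at (285,296) and (354,296), tab at (319,265). I'll measure the knob axis.

```bash
python3 - <<'E'
from h import *
c=load('w8');hsv=cv2.cvtColor(c['im'],cv2.COLOR_BGR2HSV);P=pts(c)
def comp(lo,hi,box,z,nm):
    m=cv2.inRange(hsv,lo,hi);k=np.zeros_like(m);x0,x1,y0,y1=box;k[y0:y1,x0:x1]=m[y0:y1,x0:x1]
    ct=max(cv2.findContours(k,0,2)[0],key=cv2.contourArea)
    W=np.array([ray(c,*p,z)[:2] for p in ct[:,0]],np.float32); r=cv2.minAreaRect(W)
    print(nm,cv2.boundingRect(ct),'rect',np.round(r[0],1),np.round(r[1],1),round(r[2],2),'dep',np.median(P[k>0],0).round(1)); return np.array(r[0])
t=comp((25,150,120),(35,255,255),(295,345,240,282),31,'tab')
comp((0,0,110),(179,40,255),(288,350,279,377),31,'body')
l=comp((0,120,80),(8,255,255),(270,292,275,320),20,'knobL')
r=comp((0,120,80),(8,255,255),(348,368,275,320),20,'knobR')
print('mid',(l+r)/2,'ang',np.degrees(np.arctan2(*(l-r)[::-1]))-90)
u=np.array([np.cos(np.radians(-17)),np.sin(np.radians(-17))]); print('from tab',t-29*u)
E
```

```text
tab (300, 253, 39, 26) rect [ 626.7 -214.6] [27.3 19.1] 69.51 dep [ 626.  -214.6   29.8]
body (289, 279, 60, 98) rect [ 578.  -199.6] [43.6 82.7] 72.95 dep [ 582.4 -200.5   29.9]
knobL (281, 287, 9, 18) rect [ 607.7 -181.4] [ 6.2 14.4] 71.65 dep [ 609.  -181.9   22.8]
knobR (349, 287, 9, 19) rect [ 591.8 -231.5] [ 6.2 15.3] 74.32 dep [ 593.1 -231.6   22.7]
mid [ 599.74203491 -206.43012238] ang -17.514977604430626
from tab [ 599.00281882 -206.10984361]
```

```bash
python3 - <<'E'
from h import *
print(delta([599.3,-206.2,3.5],toolR(-107.2)))
E
```

```text
(array([1.977, 4.959, 0.033]), array([-0.05,  0.17,  0.16]))
```

Request:
{"api": "send_rows", "payload": {"increments": [{"gripper": -1, "xyz": [0.7, 0.6, 0.01], "delta_rot": [0, 0, 0]}, {"gripper": -1, "xyz": [1.4, 1.4, 0.02], "delta_rot": [0, 0.2, 0.1]}, {"gripper": -1, "xyz": [1.98, 2.2, 0.03], "delta_rot": [0, 0.2, 0.1]}, {"gripper": -1, "xyz": [1.98, 3, 0.03], "delta_rot": [0, 0.2, 0.1]}, {"gripper": -1, "xyz": [1.98, 3.8, 0.03], "delta_rot": [0, 0.2, 0.1]}, {"gripper": -1, "xyz": [1.98, 4.4, 0.03], "delta_rot": [0, 0.2, 0.1]}, {"gripper": -1, "xyz": [1.98, 4.8, 0.03], "delta_rot": [0, 0.2, 0.1]}, {"gripper": -1, "xyz": [1.98, 4.92, 0.03], "delta_rot": [0, 0.2, 0.1]}, {"gripper": -1, "xyz": [1.98, 4.92, 0.03], "delta_rot": [0, 0.2, 0.1]}]}}

```text
t: 13.98
tool_pos: [600.3, -206.5, 5.3]
orientation: [-0.313, -2.059, 2.061]
force: [0.5, 0.3, 0.1]
width: 85.0
```

```bash
python3 - <<'E'
from h import *
s=st(); cap('wrist','w9'); print(delta([599.3,-206.2,3.5],toolR(-107.2)))
E
```

```text
{'t': 13.975, 'joint_positions': [-0.055, 0.667, 0.385, 1.865, -0.376, 0.681, -1.321], 'qvel': [-0.002, -0.011, 0.004, -0.003, -0.0, 0.003, -0.0], 'tau': [0.111, -97.341, 14.254, -30.025, -0.033, -0.104, 0.039], 'tool_pos': [600.253, -206.535, 5.323], 'orientation': [-0.313, -2.059, 2.061], 'force': [0.466, 0.33, 0.097], 'moment': [0.023, 0.069, -0.003], 'width': 84.962}
(array([ 0.046,  0.084, -0.   ]), array([-0.05, -0.03, -0.06]))
```

View pics/w9.png

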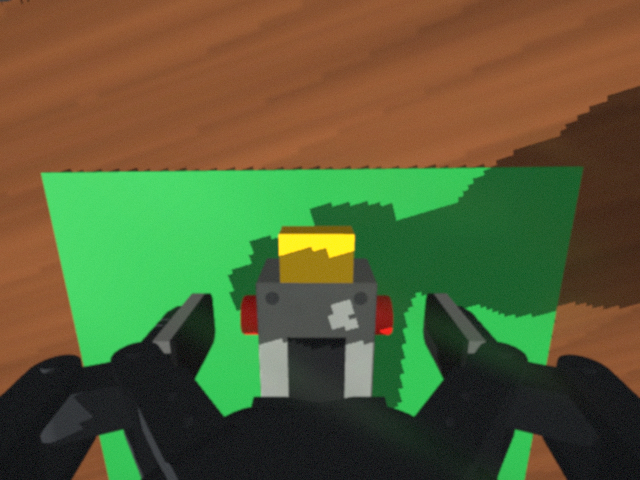

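The knobs sit between the pads. Small trim, then close.

Request:
{"api": "send_rows", "payload": {"increments": [{"gripper": -0.9, "xyz": [0.04, 0.04, 0], "delta_rot": [0, 0, 0]}, {"gripper": -0.5, "xyz": [0.04, 0.04, 0], "delta_rot": [0, 0, 0]}, {"gripper": 1, "xyz": [0.04, 0.04, 0], "delta_rot": [0, 0, 0]}, {"gripper": 1, "xyz": [0.04, 0.04, 0], "delta_rot": [0, 0, 0]}, {"gripper": 1, "xyz": [0.04, 0.04, 0], "delta_rot": [0, 0, 0]}, {"gripper": 1, "xyz": [0.04, 0.04, 0], "delta_rot": [0, 0, 0]}]}}

```text
t: 14.78
tool_pos: [599.2, -206.1, 4.9]
orientation: [-0.313, -2.059, 2.06]
force: [-3.4, 1.0, 10.5]
width: 58.8
```

```bash
python3 - <<'E'
from h import *
s=st(); cap('side','s10'); topfit('s10',zlo=20,zhi=80,cx=578.7,cy=-198.8,ang=-17)
E
```

```text
{'t': 14.775, 'joint_positions': [-0.055, 0.666, 0.384, 1.867, -0.377, 0.679, -1.32], 'qvel': [0.001, -0.002, 0.002, -0.001, 0.0, -0.001, -0.0], 'tau': [0.281, -93.168, 13.705, -29.957, -0.081, -1.308, 0.013], 'tool_pos': [599.249, -206.088, 4.887], 'orientation': [-0.313, -2.059, 2.06], 'force': [-3.419, 1.004, 10.527], 'moment': [0.348, 0.845, 0.019], 'width': 58.762}
s10 294 slope x,y [ 1.0000e-03 -1.0000e-03  3.0835e+01] xrange -42.7 9.9
```

Request:
{"api": "send_rows", "payload": {"increments": [{"gripper": 1, "xyz": [0, -0.1, 0], "delta_rot": [0, 0, 0]}, {"gripper": 1, "xyz": [0, -0.3, 0], "delta_rot": [0, 0, 0]}, {"gripper": 1, "xyz": [0, -0.55, 0], "delta_rot": [0, 0, 0]}, {"gripper": 1, "xyz": [0, -0.8, 0], "delta_rot": [0, 0, 0]}, {"gripper": 1, "xyz": [0, -1.05, 0], "delta_rot": [0, 0, 0]}, {"gripper": 1, "xyz": [0, -1.3, 0], "delta_rot": [0, 0, 0]}, {"gripper": 1, "xyz": [0, -1.55, 0], "delta_rot": [0, 0, 0]}, {"gripper": 1, "xyz": [0, -1.8, 0], "delta_rot": [0, 0, 0]}, {"gripper": 1, "xyz": [0, -1.8, 0], "delta_rot": [0, 0, 0]}]}}

```text
t: 15.95
tool_pos: [599.5, -206.2, 49.8]
orientation: [-0.314, -2.059, 2.061]
force: [0.1, 0.4, -1.8]
width: 58.3
```

```bash
python3 - <<'E'
from h import *
s=st(); cap('side','s11')
c=load('s11'); cv2.imwrite('pics/s11c.png',cv2.resize(c['im'][240:400,280:440],None,fx=4,fy=4,interpolation=2))
E
```

```text
{'t': 15.95, 'joint_positions': [-0.082, 0.604, 0.42, 1.855, -0.344, 0.753, -1.346], 'qvel': [0.003, 0.01, -0.006, 0.005, -0.003, -0.008, 0.001], 'tau': [-0.099, -96.482, 14.635, -33.737, 0.122, 0.452, -0.077], 'tool_pos': [599.546, -206.164, 49.786], 'orientation': [-0.314, -2.059, 2.061], 'force': [0.123, 0.374, -1.826], 'moment': [-0.089, -0.096, -0.01], 'width': 58.29}
```

View pics/s11c.png

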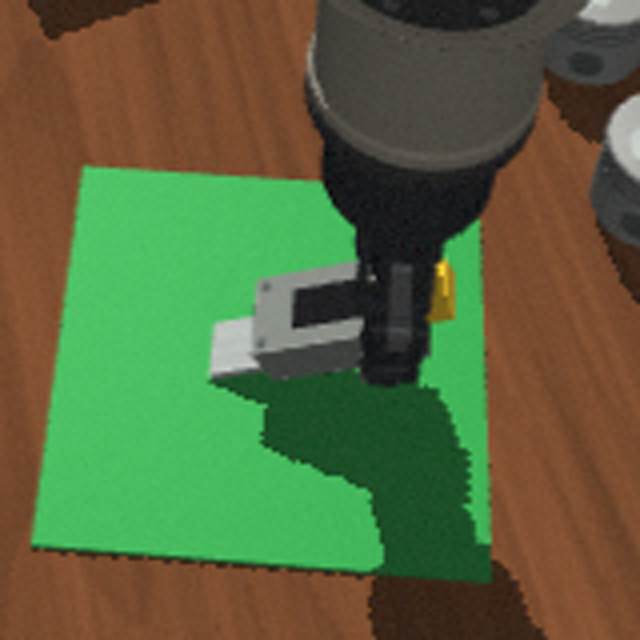

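The gauge swings at the knobs, tongue down, as planned. I'll lift on until it hangs.

Request:
{"api": "send_rows", "payload": {"increments": [{"gripper": 1, "xyz": [0, -0.25, 0], "delta_rot": [0, 0, 0]}, {"gripper": 1, "xyz": [0, -0.5, 0], "delta_rot": [0, 0, 0]}, {"gripper": 1, "xyz": [0, -0.75, 0], "delta_rot": [0, 0, 0]}, {"gripper": 1, "xyz": [0, -1, 0], "delta_rot": [0, 0, 0]}, {"gripper": 1, "xyz": [0, -1.25, 0], "delta_rot": [0, 0, 0]}, {"gripper": 1, "xyz": [-0.1, -1.5, 0], "delta_rot": [0, 0, 0]}, {"gripper": 1, "xyz": [-0.2, -1.7, 0], "delta_rot": [0, 0, 0]}, {"gripper": 1, "xyz": [-0.32, -1.9, 0], "delta_rot": [0, 0, 0]}, {"gripper": 1, "xyz": [-0.45, -2.1, 0], "delta_rot": [0, 0, 0]}, {"gripper": 1, "xyz": [-0.6, -2.3, 0], "delta_rot": [0, 0, 0]}, {"gripper": 1, "xyz": [-0.75, -2.45, 0], "delta_rot": [0, 0, 0]}, {"gripper": 1, "xyz": [-0.88, -2.5, 0], "delta_rot": [0, 0, 0]}, {"gripper": 1, "xyz": [-0.92, -2.5, 0], "delta_rot": [0, 0, 0]}, {"gripper": 1, "xyz": [-0.92, -2.5, 0], "delta_rot": [0, 0, 0]}, {"gripper": 1, "xyz": [-0.92, -2.5, 0], "delta_rot": [0, 0, 0]}, {"gripper": 1, "xyz": [-0.92, -2.5, 0], "delta_rot": [0, 0, 0]}]}}

```text
t: 18.0
tool_pos: [621.0, -212.8, 111.6]
orientation: [-0.312, -2.059, 2.061]
force: [0.5, 0.3, -2.6]
width: 58.2
```

```bash
python3 - <<'E'
from h import *
s=st(); cap('side','s12'); cap('wrist','w12')
c=load('s12'); cv2.imwrite('pics/s12c.png',cv2.resize(c['im'][220:400,280:480],None,fx=4,fy=3.3,interpolation=2))
E
```

```text
{'t': 18.0, 'joint_positions': [-0.102, 0.556, 0.458, 1.77, -0.305, 0.886, -1.38], 'qvel': [0.001, -0.001, 0.001, 0.0, 0.001, 0.001, -0.002], 'tau': [0.007, -95.821, 14.782, -39.427, 0.022, -0.003, 0.0], 'tool_pos': [620.979, -212.79, 111.605], 'orientation': [-0.312, -2.059, 2.061], 'force': [0.525, 0.324, -2.65], 'moment': [0.044, -0.005, -0.033], 'width': 58.245}
```

View pics/s12c.png

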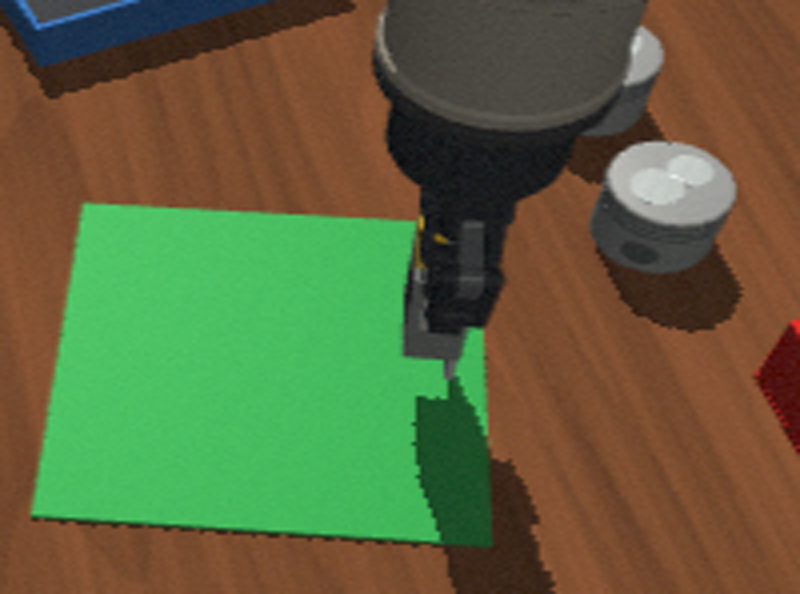

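View pics/w12.png

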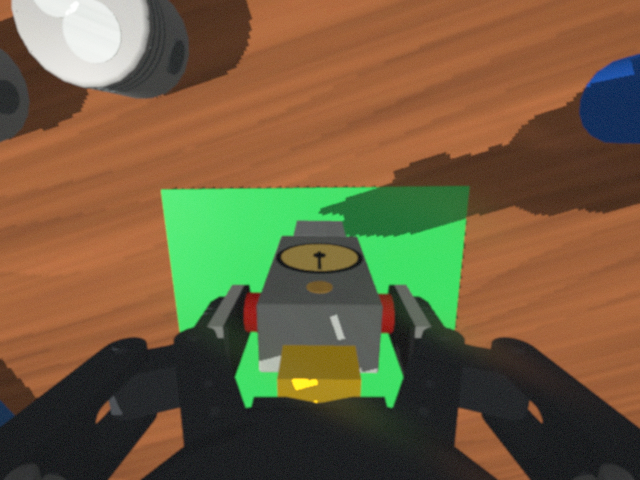

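It hangs with the dial, at wrist (318,258), facing +e and the tongue at the dial side. I'll lower it so the tongue tip touches, then swing the knobs along the arc towards −e (tool +x) to recline it dial up.

Request:
{"api": "send_rows", "payload": {"increments": [{"gripper": 1, "xyz": [0, 0.23, 0], "delta_rot": [0, 0, 0]}, {"gripper": 1, "xyz": [0, 0.46, 0], "delta_rot": [0, 0, 0]}, {"gripper": 1, "xyz": [0, 0.62, 0], "delta_rot": [0, 0, 0]}, {"gripper": 1, "xyz": [0.05, 0.72, 0], "delta_rot": [0, 0, 0]}, {"gripper": 1, "xyz": [0.18, 0.81, 0], "delta_rot": [0, 0, 0]}, {"gripper": 1, "xyz": [0.34, 0.87, 0], "delta_rot": [0, 0, 0]}, {"gripper": 1, "xyz": [0.5, 0.92, 0], "delta_rot": [0, 0, 0]}, {"gripper": 1, "xyz": [0.67, 0.955, 0], "delta_rot": [0, 0, 0]}, {"gripper": 1, "xyz": [0.84, 0.99, 0], "delta_rot": [0, 0, 0]}, {"gripper": 1, "xyz": [1.0, 1.045, 0], "delta_rot": [0, 0, 0]}, {"gripper": 1, "xyz": [1.17, 1.1, 0], "delta_rot": [0, 0, 0]}, {"gripper": 1, "xyz": [1.33, 1.165, 0], "delta_rot": [0, 0, 0]}, {"gripper": 1, "xyz": [1.49, 1.23, 0], "delta_rot": [0, 0, 0]}, {"gripper": 1, "xyz": [1.65, 1.31, 0], "delta_rot": [0, 0, 0]}, {"gripper": 1, "xyz": [1.8, 1.39, 0], "delta_rot": [0, 0, 0]}, {"gripper": 1, "xyz": [1.95, 1.485, 0], "delta_rot": [0, 0, 0]}, {"gripper": 1, "xyz": [2.09, 1.58, 0], "delta_rot": [0, 0, 0]}, {"gripper": 1, "xyz": [2.09, 1.58, 0], "delta_rot": [0, 0, 0]}]}}

```text
t: 20.35
tool_pos: [570.8, -197.2, 71.9]
orientation: [-0.312, -2.059, 2.06]
force: [-0.7, 0.3, -1.6]
width: 58.4
```

```bash
python3 - <<'E'
from h import *
s=st(); cap('side','s13'); cap('wrist','w13')
c=load('s13'); d=load('w13'); cv2.imwrite('pics/s13c.png',np.hstack([cv2.resize(c['im'][230:400,280:440],(400,425)),cv2.resize(d['im'][60:],(400,425))]))
E
```

```text
{'t': 20.35, 'joint_positions': [-0.11, 0.534, 0.44, 1.916, -0.319, 0.76, -1.362], 'qvel': [-0.001, 0.001, 0.0, -0.012, 0.001, 0.003, -0.001], 'tau': [-0.017, -88.608, 13.189, -34.418, -0.04, -0.381, 0.027], 'tool_pos': [570.811, -197.236, 71.85], 'orientation': [-0.312, -2.059, 2.06], 'force': [-0.678, 0.269, -1.618], 'moment': [0.007, 0.227, 0.057], 'width': 58.443}
```

View pics/s13c.png

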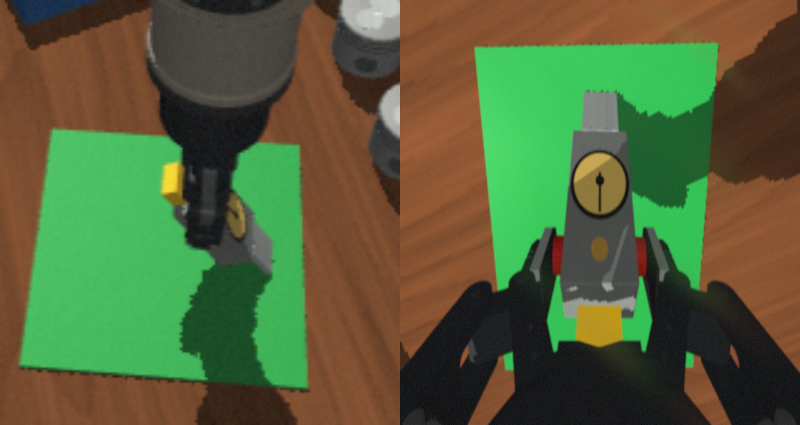

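Reclining well with the dial facing up. I'll carry on to about 80°.

Request:
{"api": "send_rows", "payload": {"increments": [{"gripper": 1, "xyz": [0.13, 0.1, 0], "delta_rot": [0, 0, 0]}, {"gripper": 1, "xyz": [0.27, 0.2, 0], "delta_rot": [0, 0, 0]}, {"gripper": 1, "xyz": [0.4, 0.32, 0], "delta_rot": [0, 0, 0]}, {"gripper": 1, "xyz": [0.53, 0.44, 0], "delta_rot": [0, 0, 0]}, {"gripper": 1, "xyz": [0.65, 0.57, 0], "delta_rot": [0, 0, 0]}, {"gripper": 1, "xyz": [0.76, 0.7, 0], "delta_rot": [0, 0, 0]}, {"gripper": 1, "xyz": [0.87, 0.83, 0], "delta_rot": [0, 0, 0]}, {"gripper": 1, "xyz": [0.97, 0.97, 0], "delta_rot": [0, 0, 0]}, {"gripper": 1, "xyz": [1.06, 1.1, 0], "delta_rot": [0, 0, 0]}, {"gripper": 1, "xyz": [1.14, 1.24, 0], "delta_rot": [0, 0, 0]}, {"gripper": 1, "xyz": [1.22, 1.38, 0], "delta_rot": [0, 0, 0]}, {"gripper": 1, "xyz": [1.34, 1.51, 0], "delta_rot": [0, 0, 0]}, {"gripper": 1, "xyz": [1.46, 1.65, 0], "delta_rot": [0, 0, 0]}, {"gripper": 1, "xyz": [1.55, 1.78, 0], "delta_rot": [0, 0, 0]}, {"gripper": 1, "xyz": [1.63, 1.91, 0], "delta_rot": [0, 0, 0]}, {"gripper": 1, "xyz": [1.71, 2.04, 0], "delta_rot": [0, 0, 0]}, {"gripper": 1, "xyz": [1.77, 2.17, 0], "delta_rot": [0, 0, 0]}, {"gripper": 1, "xyz": [1.77, 2.17, 0], "delta_rot": [0, 0, 0]}]}}

```text
t: 22.7
tool_pos: [528.7, -184.3, 17.6]
orientation: [-0.312, -2.059, 2.06]
force: [-1.2, 1.2, -2.0]
width: 58.2
```

```bash
python3 - <<'E'
from h import *
s=st(); cap('side','s14'); cap('wrist','w14')
c=load('s14'); d=load('w14'); cv2.imwrite('pics/s14c.png',np.hstack([cv2.resize(c['im'][230:400,280:440],(400,425)),cv2.resize(d['im'][60:],(400,425))]))
E
```

```text
{'t': 22.7, 'joint_positions': [-0.09, 0.56, 0.394, 2.036, -0.362, 0.612, -1.323], 'qvel': [-0.002, -0.004, 0.003, -0.006, 0.003, 0.007, -0.002], 'tau': [0.214, -85.906, 12.333, -28.359, -0.022, -0.339, 0.036], 'tool_pos': [528.692, -184.285, 17.632], 'orientation': [-0.312, -2.059, 2.06], 'force': [-1.212, 1.157, -1.976], 'moment': [0.075, 0.084, 0.023], 'width': 58.19}
```

View pics/s14c.png

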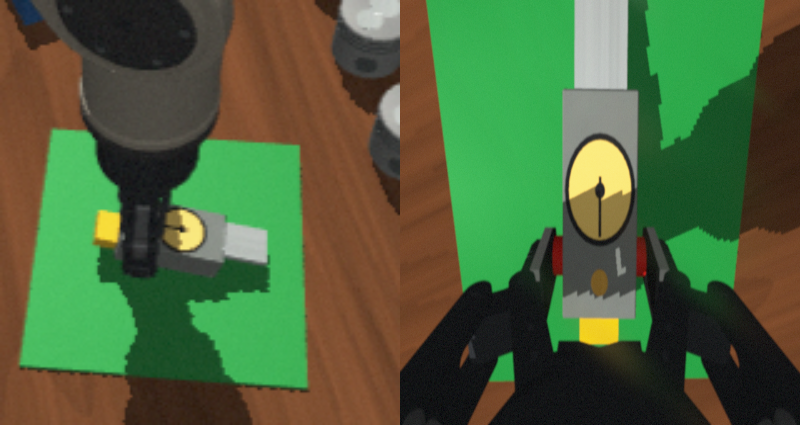

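Request:
{"api": "send_rows", "payload": {"increments": [{"gripper": 1, "xyz": [0.04, 0.1, 0], "delta_rot": [0, 0, 0]}, {"gripper": 1, "xyz": [0.08, 0.2, 0], "delta_rot": [0, 0, 0]}, {"gripper": 1, "xyz": [0.1, 0.3, 0], "delta_rot": [0, 0, 0]}, {"gripper": 1, "xyz": [0.12, 0.38, 0], "delta_rot": [0, 0, 0]}, {"gripper": 1, "xyz": [0.12, 0.44, 0], "delta_rot": [0, 0, 0]}, {"gripper": 1, "xyz": [0.12, 0.48, 0], "delta_rot": [0, 0, 0]}, {"gripper": 1, "xyz": [0.12, 0.49, 0], "delta_rot": [0, 0, 0]}, {"gripper": 1, "xyz": [0.12, 0.49, 0], "delta_rot": [0, 0, 0]}]}}

```text
t: 23.8
tool_pos: [526.1, -183.4, 5.7]
orientation: [-0.313, -2.059, 2.061]
force: [-0.5, -0.6, -2.0]
width: 58.6
```

```bash
python3 - <<'E'
from h import *
s=st(); cap('side','s15'); cap('wrist','w15')
ce=np.array(s['tool_pos'][:2])+22*np.array([.955,-.296]); print(ce)
c=load('s15');P=pts(c); hsv=cv2.cvtColor(c['im'],cv2.COLOR_BGR2HSV)
a=np.radians(-17.2);u=np.array([np.cos(a),np.sin(a)]);v=np.array([-u[1],u[0]])
q=P[...,:2]-ce;x=q@u;y=q@v;m=(abs(y)<20)&(x>0)&(x<40)&(P[...,2]>20)&(P[...,2]<60)
A=np.c_[x[m],y[m],np.ones(m.sum())];print(np.linalg.lstsq(A,P[...,2][m],rcond=None)[0].round(3),m.sum())
E
```

```text
{'t': 23.8, 'joint_positions': [-0.081, 0.576, 0.381, 2.045, -0.374, 0.586, -1.312], 'qvel': [-0.003, -0.002, 0.001, 0.001, 0.002, 0.0, -0.0], 'tau': [-0.009, -87.05, 12.222, -27.602, -0.023, -0.195, 0.008], 'tool_pos': [526.114, -183.439, 5.664], 'orientation': [-0.313, -2.059, 2.061], 'force': [-0.491, -0.637, -2.045], 'moment': [-0.025, 0.189, -0.003], 'width': 58.642}
[ 547.12436337 -189.95085011]
[-2.5000e-02  6.0000e-03  3.1884e+01] 350
```

Nearly flat at 0.025 rad, centre near (547,−190). I'll lower another 1.5 mm, then open slowly.

Request:
{"api": "send_rows", "payload": {"increments": [{"gripper": 1, "xyz": [0, 0.03, 0], "delta_rot": [0, 0, 0]}, {"gripper": 1, "xyz": [0, 0.06, 0], "delta_rot": [0, 0, 0]}, {"gripper": 1, "xyz": [0, 0.06, 0], "delta_rot": [0, 0, 0]}]}}

```text
t: 24.28
tool_pos: [526.2, -183.4, 4.8]
orientation: [-0.313, -2.059, 2.06]
force: [-5.9, 2.5, 17.1]
width: 58.4
```

```bash
python3 - <<'E'
from h import *
st()
E
```

```text
{'t': 24.275, 'joint_positions': [-0.079, 0.577, 0.38, 2.045, -0.375, 0.584, -1.311], 'qvel': [-0.0, -0.0, -0.001, -0.0, 0.001, -0.002, -0.001], 'tau': [0.251, -79.277, 10.995, -26.982, -0.195, -1.927, 0.005], 'tool_pos': [526.199, -183.434, 4.849], 'orientation': [-0.313, -2.059, 2.06], 'force': [-5.928, 2.53, 17.137], 'moment': [0.453, 1.157, 0.004], 'width': 58.388}
```

Request:
{"api": "send_rows", "payload": {"increments": [{"gripper": 1, "xyz": [0, -0.03, 0], "delta_rot": [0, 0, 0]}, {"gripper": -0.6, "xyz": [0, -0.03, 0], "delta_rot": [0, 0, 0]}, {"gripper": -1, "xyz": [0, -0.03, 0], "delta_rot": [0, 0, 0]}, {"gripper": -1, "xyz": [0, -0.03, 0], "delta_rot": [0, 0, 0]}, {"gripper": -1, "xyz": [0, -0.03, 0], "delta_rot": [0, 0, 0]}, {"gripper": -1, "xyz": [0, -0.03, 0], "delta_rot": [0, 0, 0]}]}}

```text
t: 25.02
tool_pos: [526.1, -183.4, 4.9]
orientation: [-0.312, -2.059, 2.061]
force: [0.5, 0.8, -0.0]
width: 85.3
```

```bash
python3 - <<'E'
from h import *
st(); cap('wrist','w16')
E
```

```text
{'t': 25.025, 'joint_positions': [-0.08, 0.577, 0.38, 2.046, -0.374, 0.584, -1.312], 'qvel': [-0.0, -0.001, -0.0, -0.002, -0.001, 0.001, 0.0], 'tau': [0.0, -86.013, 12.008, -26.603, 0.014, -0.004, 0.0], 'tool_pos': [526.069, -183.421, 4.863], 'orientation': [-0.312, -2.059, 2.061], 'force': [0.537, 0.801, -0.043], 'moment': [0.026, -0.019, -0.021], 'width': 85.347}
```

View pics/w16.png

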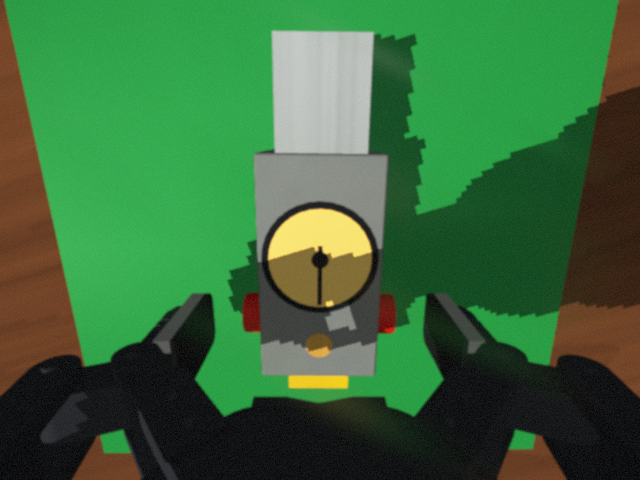

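The pads are clear of the knobs at (250,312) and (388,312), dial up. Retreating upward.

Request:
{"api": "send_rows", "payload": {"increments": [{"gripper": -1, "xyz": [0, -0.4, 0], "delta_rot": [0, 0, 0]}, {"gripper": -1, "xyz": [0, -1.2, 0], "delta_rot": [0, 0, 0]}, {"gripper": -1, "xyz": [0, -2.2, 0], "delta_rot": [0, 0, 0]}, {"gripper": -1, "xyz": [0, -3.5, 0], "delta_rot": [0, 0, 0]}, {"gripper": -1, "xyz": [0, -5, 0], "delta_rot": [0, 0, 0]}, {"gripper": -1, "xyz": [-0.6, -6, 0], "delta_rot": [0, 0, 0]}, {"gripper": -1, "xyz": [-0.6, -6, 0], "delta_rot": [0, 0, 0]}, {"gripper": -1, "xyz": [-0.6, -6, 0], "delta_rot": [0, 0, 0]}]}}

```text
t: 26.08
tool_pos: [539.9, -187.6, 154.8]
orientation: [-0.312, -2.059, 2.06]
force: [-0.0, -0.2, -0.3]
width: 85.5
```

```bash
python3 - <<'E'
from h import *
s=st(); cap('side','s17'); cap('scene','a17'); cap('wrist','w17')
c=load('w17');P=pts(c); hsv=cv2.cvtColor(c['im'],cv2.COLOR_BGR2HSV)
for f in ['s17','w17']:
    c=load(f);P=pts(c)
    m=(P[...,2]>27)&(P[...,2]<36)&(abs(P[...,0]-550)<110)&(abs(P[...,1]+190)<110)
    k,l,ss,cc=cv2.connectedComponentsWithStats(m.astype(np.uint8)); i=1+np.argmax(ss[1:,4]); m=l==i
    pp=P[m]; r=cv2.minAreaRect(pp[:,:2].astype(np.float32)); A=np.c_[pp[:,:2]-pp[:,:2].mean(0),np.ones(len(pp))]
    print(f,len(pp),r,np.linalg.lstsq(A,pp[:,2],rcond=None)[0].round(3))
    hs=cv2.cvtColor(c['im'],cv2.COLOR_BGR2HSV); g=cv2.inRange(hs,(50,100,60),(75,255,255))
    q=cv2.approxPolyDP(cv2.convexHull(max(cv2.findContours(g,0,2)[0],key=cv2.contourArea)),8,True)[:,0]; W=np.array([ray(c,*p,3)[:2] for p in q]); print('mat',len(q),W.mean(0).round(1))
# displaced things?
for n,a,b in [('scene','scene0','a17'),('side','side0','s17')]:
    P0,P1=pts(load(a)),pts(load(b))
    for PP in (P0,P1):
        pr=(PP[...,2]>56)&(PP[...,2]<63)&(PP[...,0]>700)&(PP[...,0]<810)&(PP[...,1]>-200)&(PP[...,1]<150)
        k,l,ss,ce=cv2.connectedComponentsWithStats(pr.astype(np.uint8)); print(n,[PP[l==i].mean(0).round(0)[:2].tolist() for i in range(1,k) if ss[i,4]>150])
E
```

```text
{'t': 26.075, 'joint_positions': [-0.188, 0.375, 0.511, 1.938, -0.232, 0.886, -1.43], 'qvel': [0.003, 0.013, -0.006, 0.011, -0.002, -0.003, 0.003], 'tau': [-0.095, -74.995, 10.671, -40.406, 0.043, 0.019, -0.023], 'tool_pos': [539.868, -187.571, 154.753], 'orientation': [-0.312, -2.059, 2.06], 'force': [-0.005, -0.156, -0.26], 'moment': [0.025, 0.019, 0.014], 'width': 85.453}
s17 1087 ((563.4939575195312, -195.0283660888672), (46.6973991394043, 119.27074432373047), 71.67639923095703) [0.0000e+00 8.0000e-03 3.0899e+01]
mat 4 [ 549.3 -189.2]
w17 8066 ((562.8330688476562, -195.89828491210938), (44.111576080322266, 118.96865844726562), 72.27735900878906) [-2.0000e-03 -0.0000e+00  3.0524e+01]
mat 6 [ 526.3 -183.1]
scene [[787.0, 83.0], [783.0, -27.0], [779.0, -140.0]]
scene [[787.0, 83.0], [783.0, -27.0], [779.0, -140.0]]
side [[785.0, 83.0], [780.0, -28.0], [776.0, -140.0]]
side [[784.0, 83.0], [780.0, -28.0], [776.0, -140.0]]
```

View pics/s17.png

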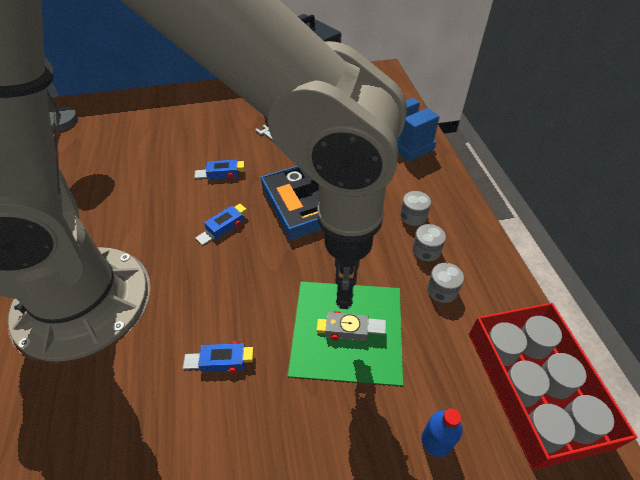

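View pics/w17.png

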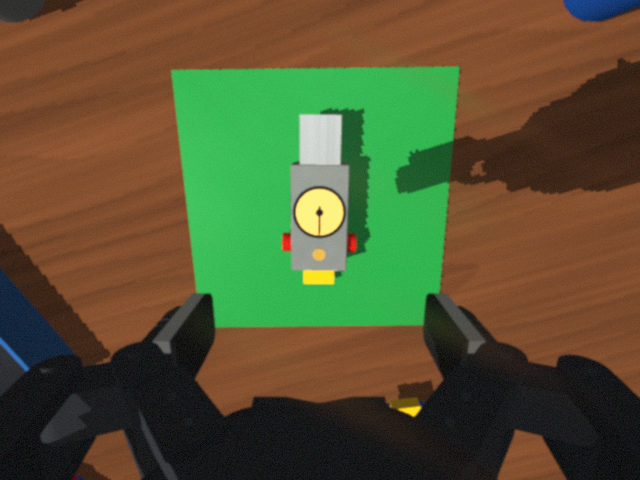

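The gauge is dial up and flat. The measured shape includes the tongue, so the block's centre is at about (546,−190), roughly 4 mm from the mat's centre (550,−190). Handing in.

```bash
python3 - <<'E'
from h import *
print(robot.close_job())
E
```

```text
the job is handed in; nothing more can be done
None
```

The gauge now lies dial up and flat near the middle of the green mat, and I have handed the job in. The hand-in gives no verdict, so what follows rests on my own measurements.

- **Lift and draw out:** I gripped the yellow tab and tilted that end up by about 0.08 rad with the tongue still under the bar. I then drew the tongue out along +x; the wrist force read only about 2 N at each check.
- **Turn over:** I laid the gauge face down on the mat and took it again by the red knobs. It hung tongue down, so I swung the knobs over the tongue tip until it lay dial up, then let go and backed off.
- **Final position:** the gauge's centre is about 4 mm from the mat's centre. Its top is 30.5–31 mm above the table, as expected when flat on the mat, with a slope under 0.01 rad. The gripper was open and about 150 mm above, with no contact force, at about 26 s of the 67 s allowed.
- **Other things:** the pistons measured in the same places as at the start, within 1 mm. The ring and the oil bottle looked undisturbed in the last views. I did not measure those two or the plug and wrench; the arm partly hid the tray and wrench in the final side view.
- **Checks that disagreed:**
  - **Mat centre:** the last wrist-camera figure was off because the fingers hid part of the mat. I used the scene- and side-camera values instead, which agree within about 2 mm.
  - **Tab width:** the gripper read about 24 mm on the 26 mm tab, but the grip held.
  - **Sag:** the gauge sagged by up to about 0.07 rad in the grip while carried, and I levelled it before setting it down.

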